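# Restack the key cutter pack on its pins

## Task

Put the key machine's cutter set away on its two pins. On the long pin stack the wide toothed wheel at the bottom, then the plain steel collar, then the narrow toothed wheel on top; put the brass hexagonal nut on the short pin. Each part must sit flat, fully down on what is under it, and the other things lying round about should be left where they are.

Things in the scene. Friction and masses are not known exactly. Their poses are not given: they have to be found in the camera images.
- wide_wheel_mid (a point): The wide toothed wheel: flat steel disc with a finely toothed rim, 56 mm diameter, 14 mm thick, with a plain 19 mm hole through its middle, lying flat on the bench; both faces are alike. The point is its centre, 7 mm above its underside; z is its axis. Loose, about 0.12 kg
- narrow_wheel_mid (a point): The narrow toothed wheel: flat steel disc with a finely toothed rim, 42 mm diameter, 14 mm thick, with a plain 19 mm hole through its middle, lying flat on the bench; both faces are alike. The point is its centre, 7 mm above its underside; z is its axis. Loose, about 0.07 kg
- collar_mid (a point): The plain collar: smooth round steel ring, 30 mm outside diameter, 19 mm hole right through, 14 mm high, standing on its flat face. The point is its centre, 7 mm above its underside; z is its axis. Loose, about 0.04 kg
- nut_mid (a point): The nut: hexagonal brass ring, 32 mm across the flats, 37 mm across the corners, 18 mm high, with a hexagonal hole right through, 19 mm across, lying on its flat face. The point is its centre, 9 mm above its underside; z is its axis and its x axis is square to one of the flats. Loose, about 0.06 kg
- long_pin_seat (a point): Foot of the long pin: round dark steel foot (46 mm diameter, 10 mm high) fixed to the bench, with a bare steel pin of 14 mm diameter standing up from its middle. The pin rises 50 mm above the foot: straight for the lower 36 mm, then tapering to a 4 mm tip. The point lies on the pin's axis at the top face of the foot, 10 mm above the bench; z is up. This is the longer of the two pins
- short_pin_seat (a point): Foot of the short pin: square dark steel foot (42 mm wide, 10 mm high) fixed to the bench, with a bare steel pin of 14 mm diameter standing up from its middle. The pin rises 24 mm above the foot: straight for the lower 10 mm, then tapering to a 4 mm tip. The point lies on the pin's axis at the top face of the foot, 10 mm above the bench; z is up. This is the shorter of the two pins
- loose_cylinder: Bystander: loose brass lock cylinder, 17 x 68 x 33 mm, origin at the centre of its underside, long axis y. Not part of the job
- block: Bystander: small loose brass block, 24 x 32 x 21 mm, origin at the centre of its underside. Not part of the job
- tommy_key: Bystander: loose steel T-shaped chuck key, 62 x 62 x 13 mm, lying flat, origin at the centre of its underside. Not part of the job
- engraver_column (a point): Obstacle: point on the bench under the black column (0.39 m high, about 0.1 m square) at the rear right of the fixed red key engraver; always there. Its knobs reach 0.085 m to the right (-y). The engraver's motor, left of the column, is 0.28 m high and reaches 0.08 m behind the point. Parts may lie behind it or in the 0.2 m lane right of it (grey machine beyond: 0.24 m). Grinder at left: 0.36 m high

How it is judged:
By the outcome, as a careful person would: the job done as asked, in the order asked, and still so for the second after the job is handed in, with the robot touching nothing.
It also fails if it takes over 96 s, if anything falls off the work surface, if the arm or the gripper's body presses on something with over 40 N, if the wrist force passes 120 N, or if a joint passes its speed limit or range.

## Robot

A 6-joint arm with a two-finger parallel gripper is mounted at the origin on a cart in front of the work surface, level with it; the furniture and walls round the work are solid. World frame = base frame: x ahead of the robot, y to its left, z up, the work surface at z = 0. Lengths are in m, angles in degrees, forces in N, time in s.
With the tool pointing down it reaches from about 0.375 to 0.9 m from the base axis. Payload 3.1 kg.
Tool frame: the origin (TCP) lies at the very end of the fingers, on their centre line; the grasp point (between the pads) lies 19 mm behind it; z points along the fingers, x is the direction in which the jaws open and shut, and the axes are right-handed (so a half turn about z gives the same grasp; the last joint's range is limited). The gripper opens to 87 mm and grips with 3 to 60 N. Pads are 19 mm wide; open, the fingers measure 117 mm over their backs; the gripper's body (75 mm by 190 mm) begins 51 mm behind the grasp point.
Start: joints at [54.116, 30.224, 82.088, -0, 67.689, -10.227], TCP at [0.271, 0.563, 0.223] pointing down, gripper open.
Joint ranges: [-176.69, 176.69], [-43.24, 126.21], [12.49, 139.97], [-82, 262], [0, 151.66], [-163.58, 163.58]. Speed limits (degrees/s): [159.86, 159.86, 180, 180, 180, 180].

## Interface

Orientations are given as a 3x3 rotation matrix whose columns are the frame's x, y, z axes.
In Python, from rig import bot gives the robot as it stands.
- The arm moves only by the tool arm_command, never from a script. Its argument "plan" is a list of rows, each an object of numbers: "claw": the opening, from 0 (shut) to 1 (fully open); "dx", "dy", "dz": the shift along the tool's x, y, z in cm; "twist": the turn about the tool's z in degrees. A call has 1 to 8 rows; each row is the pose to reach, as a shift and turn from the pose measured when the call began, along the tool's axes at that moment; what a row does not reach only later rows make up. A row lasts 1/12 s, in which the tool goes at most 41.7 mm and 7.16 degrees, less where a joint would pass 70% of its speed; a pose out of reach is approached as far as the arm can. A call with a gripper value outside its range is refused whole. The fingers move at their own pace and stop on an object; the grip force is fixed at half the most. Time passes only in rows, so rows that repeat a pose let the fingers close. It gives the time, the measured TCP pose, the force and the opening at its end, in the units of the state.
- bot.read_state(): the state, without advancing time (a new reading comes with each control period).
- bot.capture(name): name is "side" or "top" or "wrist"; returns the picture (400x640x3 uint8, red, green, blue); there is no depth.
- bot.calibration(name): a dict with "intrinsics" (3x3 intrinsics, pixels), "k1" (the pictures are not rectified: a ray, as slopes to the right and down, at radius r is drawn at 1 + k1 r^2 times it, then the intrinsics apply), "rvec" (rotation vector, rad) and "tvec" (3), from world to camera coordinates, as OpenCV has them; the wrist camera has in their place "T_tool_cam" (4x4, takes a point from camera to tool coordinates, whose origin is the TCP and whose axes are the tool frame's). Camera axes: x right, y down, z forward; pixel columns grow to the right and rows downward; lengths in m; the calibration is good to about 2 mm. A picture is of the moment at which its call begins: read the wrist's pose just before it. calibration takes no time and is no camera call.
- bot.hand_in(): hands the job in, once; it reports no verdict.
The state is a dict: "time_s": time; "joint_positions": joint angles; "qvel": joint speeds; "tau": joint torques, N m; "position": TCP position; "tcp_rot": TCP orientation; "force": force on the tool from outside, world axes, zero at the start; "moment": the same for the moment, N m; "opening": opening from 0.0 (shut) to 1.0 (fully open).
Only numpy, scipy, OpenCV 4.12 (cv2) and the standard library are available. Lean on these libraries where they do the work, as an engineer would, in place of code of your own. Each camera call takes 0.05 s, during which the arm holds its last target.

## Working session

There is one attempt and no reset: what is moved stays moved. The work goes in short steps, Python scripts to look and compute and a tool call to move; the robot and the scene stay as the last step left them, time stands still between calls to the robot, and variables do not carry over. Pictures are saved under pics/ and viewed, and the job is handed in when it is done.

Besides the shell and the picture viewer there is one more tool, called after "Request:" as name([rows], argument=value, ...), one row to a line, values as JSON. arm_command: Moves the arm, as the interface text tells. Its arguments: {"type":"object","properties":{"plan":{"type":"array"}},"required":["plan"]}

```bash
ls; mkdir -p pics
python3 - <<'E'
from rig import bot
import cv2
s=bot.read_state(); print({k:s[k] for k in('time_s','position','tcp_rot','opening','force')})
for n in('side','top','wrist'):
    im=bot.capture(n); cv2.imwrite(f'pics/{n}0.png',im[:,:,::-1]); print(n,bot.calibration(n))
E
```

```text
pics
{'time_s': 0.0, 'position': array([0.2701438 , 0.56277059, 0.22156279]), 'tcp_rot': array([[ 4.32984087e-01,  9.01400666e-01, -1.27263354e-03],
       [ 9.01398942e-01, -4.32985802e-01, -1.80107896e-03],
       [-2.17452603e-03, -3.67311993e-04, -9.99997568e-01]]), 'opening': 0.9996065995304266, 'force': array([-0.36597933,  0.17332861,  0.27596649])}
side {'intrinsics': array([[474.31646978,   0.        , 314.45539916],
       [  0.        , 474.31646978, 205.45454715],
       [  0.        ,   0.        ,   1.        ]]), 'k1': -0.06864758080449085, 'rvec': array([ 2.35845236, -0.16769448,  0.05028295]), 'tvec': array([-0.61622973, -0.04797782,  1.03683759])}
top {'intrinsics': array([[405.7416724 ,   0.        , 328.36711326],
       [  0.        , 405.7416724 , 199.37739635],
       [  0.        ,   0.        ,   1.        ]]), 'k1': -0.029809894350038883, 'rvec': array([ 2.14581032, -2.14625729,  0.15112867]), 'tvec': array([-0.17863452,  0.61299634,  0.82528352])}
wrist {'intrinsics': array([[333.54103447,   0.        , 320.15229436],
       [  0.        , 333.54103447, 197.86100448],
       [  0.        ,   0.        ,   1.        ]]), 'k1': -0.026070760094079562, 'T_tool_cam': array([[ 9.99999689e-01, -1.90193477e-04,  7.64946823e-04,
        -2.13116809e-04],
       [-4.61838537e-05,  9.54648434e-01,  2.97735395e-01,
        -8.36599086e-02],
       [-7.86882617e-04, -2.97735338e-01,  9.54648129e-01,
        -1.61914300e-01],
       [ 0.00000000e+00,  0.00000000e+00,  0.00000000e+00,
         1.00000000e+00]])}
```

View pics/side0.png

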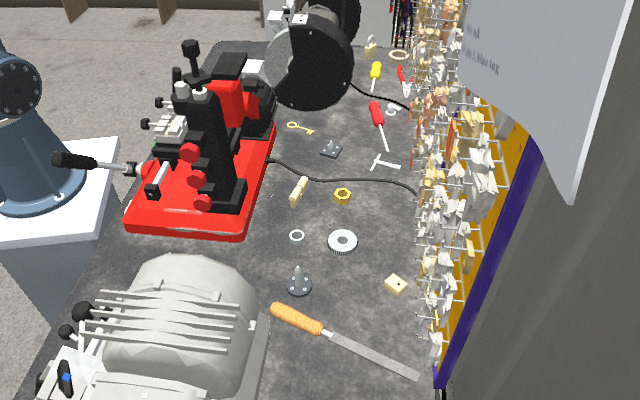

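View pics/top0.png

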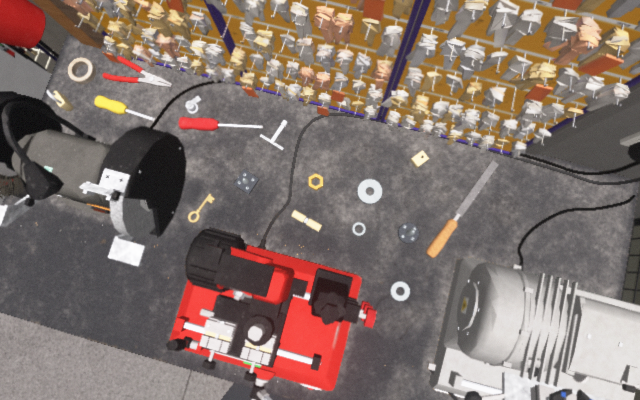

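View pics/wrist0.png

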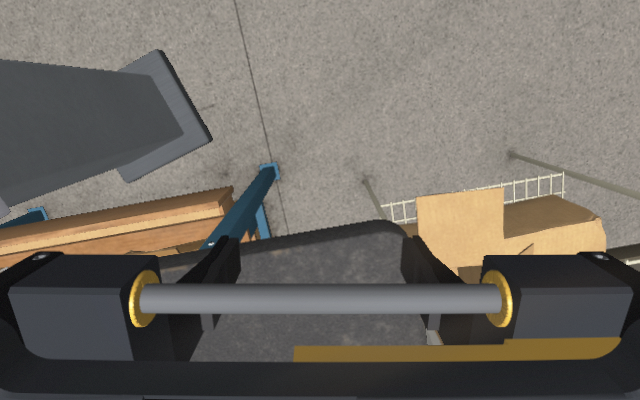

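The side and top views show:

| Part | Side px | Top px |
|---|---|---|
| Wide wheel | (342,241) | (370,190) |
| Collar | (297,235) | (359,229) |
| Nut | (343,194) | (316,181) |
| Long pin | (298,285) | (408,232) |
| Short pin | (331,148) | (246,182) |
| Narrow wheel | hidden | (400,291), in the lane right of the engraver |

```bash
cat > h.py <<'E'
import numpy as np, cv2
from rig import bot
def cam(n,s=None):
    c=bot.calibration(n);K=c['intrinsics']
    if n=='wrist':
        T=np.eye(4);T[:3,:3]=s['tcp_rot'];T[:3,3]=s['position'];W=T@c['T_tool_cam'];R=W[:3,:3].T;t=-R@W[:3,3]
    else: R=cv2.Rodrigues(c['rvec'])[0];t=c['tvec']
    return K,c['k1'],R,np.array(t)
def ray(C,uv):
    K,k,R,t=C
    u=cv2.undistortPoints(np.array([[uv]],float),K,np.array([k,0,0,0.]),None)[0,0]
    d=R.T@np.array([u[0],u[1],1]);return -R.T@t,d/np.linalg.norm(d)
def atz(C,uv,z):
    o,d=ray(C,uv);return o+d*(z-o[2])/d[2]
def tri(*cu):
    A=np.zeros((3,3));b=np.zeros(3);L=[ray(*x) for x in cu]
    for o,d in L: P=np.eye(3)-np.outer(d,d);A+=P;b+=P@o
    X=np.linalg.solve(A,b);return X,max(np.linalg.norm((np.eye(3)-np.outer(d,d))@(X-o)) for o,d in L)
def proj(C,X):
    K,k,R,t=C
    return cv2.projectPoints(np.array([X],float),cv2.Rodrigues(R)[0],t,K,np.array([k,0,0,0.]))[0][0,0]
E
python3 - <<'E'
from h import *
a=cv2.imread('pics/side0.png');b=cv2.imread('pics/top0.png')
cv2.imwrite('pics/c1.png',cv2.resize(a[120:320,250:420],None,fx=3.0,fy=3.0,interpolation=2))
cv2.imwrite('pics/c2.png',cv2.resize(b[140:310,225:445],None,fx=3.5,fy=3.5,interpolation=2))
S=cam('side');T=cam('top')
for n,u,v in [('wide',(342,240),(370,190)),('collar',(297,235),(359,229)),('nut',(343,194),(316,181)),('long',(298,285),(408,232)),('short',(331,148),(246,182)),('block',(396,284),(420,158)),('cyl',(299,191),(307,220)),('tkey',(384,162),(274,134))]:
    print(n,tri((S,u),(T,v)),atz(T,v,.014))
n=atz(T,(400,291),.012);print(n,proj(S,n))
E
```

```text
wide (array([ 0.63774565, -0.27115833,  0.01480401]), np.float64(0.0003807187760438354)) [ 0.63826649 -0.27125043  0.014     ]
collar (array([ 0.55325727, -0.24583844,  0.01412362]), np.float64(0.0016806269927541347)) [ 0.55158136 -0.24586292  0.014     ]
nut (array([ 0.6595147 , -0.15121907,  0.01680428]), np.float64(0.0013593923535776614)) [ 0.65866574 -0.15110334  0.014     ]
long (array([ 0.54481366, -0.35476728,  0.00624061]), np.float64(0.000590724949266953)) [ 0.54491815 -0.35325629  0.014     ]
short (array([0.65899812, 0.00538753, 0.01363484]), np.float64(0.0023654303719980517)) [0.65652311 0.00527716 0.014     ]
block (array([ 0.71147917, -0.38463728,  0.01593509]), np.float64(0.0006553046805976793)) [ 0.71128764 -0.38501657  0.014     ]
cyl (array([ 0.57141831, -0.13200206,  0.0200789 ]), np.float64(0.0005646227324813041)) [ 0.57141401 -0.13167442  0.014     ]
tkey (array([ 0.77068617, -0.05427491,  0.00760318]), np.float64(0.0012570201103178466)) [ 0.76737034 -0.0551602   0.014     ]
[ 0.41798859 -0.33304164  0.012     ] [225.35462406 281.42180886]
```

View pics/c1.png

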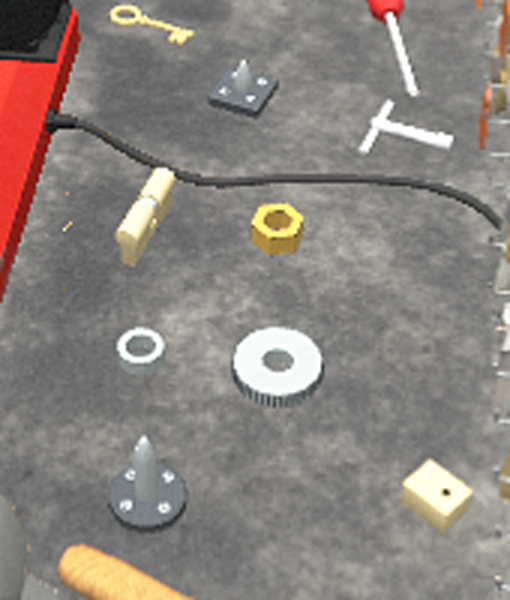

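View pics/c2.png

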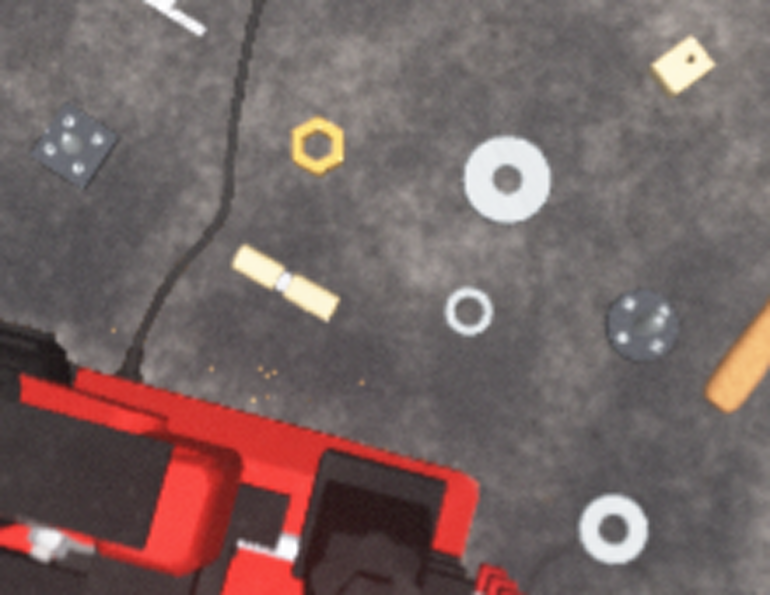

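Run:
```python
from h import *
T=cam('top');S=cam('side')
for n,uv,z in [('coltopUL',(318,268),.39),('coltopUR',(360,275),.39),('coltopLL',(312,318),.39),('coltopLR',(352,322),.39),('knob',(376,315),.25),('knob lo',(376,315),.1),('red corner',(361,276),.03),('red LR',(332,388),.03),('motorUL',(190,235),.28),('grey left edge top',(463,262),.24),('grey base L',(458,262),.0),('grey LL',(432,392),.0),('grinder R',(186,170),.2),('grinder bot',(130,235),.3),('handle',(430,252),.02)]:
    print(n,atz(T,uv,z).round(3))
b=cv2.imread('pics/top0.png')
cv2.imwrite('pics/c3.png',cv2.resize(b[230:400,280:480],None,fx=3.5,fy=3.5,interpolation=2))
```

```text
coltopUL [ 0.476 -0.167  0.39 ]
coltopUR [ 0.468 -0.219  0.39 ]
coltopLL [ 0.416 -0.159  0.39 ]
coltopLR [ 0.411 -0.209  0.39 ]
knob [ 0.4   -0.254  0.25 ]
knob lo [ 0.38  -0.271  0.1  ]
red corner [ 0.451 -0.248  0.03 ]
red LR [ 0.224 -0.186  0.03 ]
motorUL [0.524 0.034 0.28 ]
grey left edge top [ 0.482 -0.398  0.24 ]
grey base L [ 0.479 -0.465  0.   ]
grey LL [ 0.206 -0.399  0.   ]
grinder R [0.643 0.074 0.2  ]
grinder bot [0.522 0.118 0.3  ]
handle [ 0.501 -0.399  0.02 ]
```

View pics/c3.png

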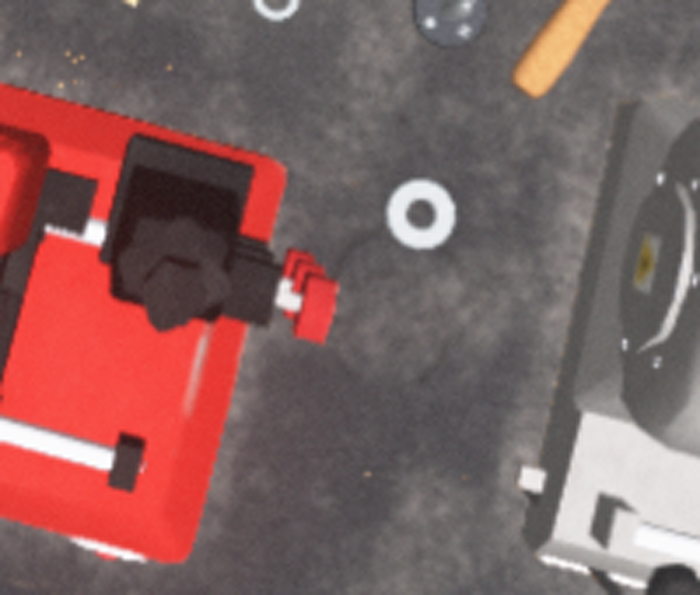

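Request:
arm_command([
  {"dz": -4,"claw": 1},
  {"dz": -8,"claw": 1,"twist": 7},
  {"dz": -12,"claw": 1,"twist": 14},
  {"dz": -16,"claw": 1,"twist": 21},
  {"dz": -20,"claw": 1,"twist": 28},
  {"dz": -24,"claw": 1,"twist": 35},
  {"dz": -26,"claw": 1,"twist": 42},
  {"dz": -26,"claw": 1,"twist": 49},
])

```text
$.plan[0]: bad value
```

```bash
cat >> h.py <<'E'
def yaw(s): R=s['tcp_rot'];return np.degrees(np.arctan2(R[1,0],R[0,0]))
def to(p,y=None):
    s=bot.read_state();d=s['tcp_rot'].T@(np.array(p)-s['position'])*100
    print('t',round(s['time_s'],2),'pos',s['position'].round(4),'yaw',yaw(s).round(1),'open',round(s['opening'],3),'F',s['force'].round(1),'q',np.round(s['joint_positions'],0))
    print('d(cm)',d.round(2),'twist',None if y is None else ((yaw(s)-y+180)%360-180).round(1))
E
python3 -c "
from h import *
to([.45,0,.48],-15)
T=cam('top')
for z in(.05,.12,.2):print(atz(T,(457,307),z))"
```

```text
t 0.15 pos [0.2702 0.5629 0.2218] yaw 64.3 open 1.0 F [ 0.5 -0.3  1.2] q [ 54.  30.  82.   0.  68. -10.]
d(cm) [-43.    40.57 -25.76] twist 79.3
[ 0.38834716 -0.44329551  0.05      ]
[ 0.39660307 -0.42178248  0.12      ]
[ 0.4060384  -0.39719616  0.2       ]
```

Request:
arm_command([
  {"claw": 1,"dx": 0,"dy": 0,"dz": -4,"twist": 0},
  {"claw": 1,"dx": 0,"dy": 0,"dz": -8,"twist": 7},
  {"claw": 1,"dx": 0,"dy": 0,"dz": -12,"twist": 14},
  {"claw": 1,"dx": 0,"dy": 0,"dz": -16,"twist": 21},
  {"claw": 1,"dx": 0,"dy": 0,"dz": -20,"twist": 28},
  {"claw": 1,"dx": 0,"dy": 0,"dz": -24,"twist": 35},
  {"claw": 1,"dx": 0,"dy": 0,"dz": -26,"twist": 42},
  {"claw": 1,"dx": 0,"dy": 0,"dz": -26,"twist": 49},
])

```text
time_s: 0.82
position: [0.2714, 0.5647, 0.4888]
tcp_rot: [[0.966, 0.259, 0.006], [0.259, -0.966, 0.009], [0.008, -0.007, -1.0]]
force: [0.3, 0.3, 0.1]
opening: 1.0
```

```bash
python3 -c "
from h import *
to([.40,.05,.48],-15)"
```

```text
t 0.82 pos [0.2714 0.5647 0.4888] yaw 15.0 open 1.0 F [0.3 0.3 0.1] q [ 54.  21.  57.   0. 101.  39.]
d(cm) [-0.91 53.05  0.5 ] twist 30.0
```

Request:
arm_command([
  {"claw": 1,"dx": 0,"dy": 4,"dz": 0,"twist": 4},
  {"claw": 1,"dx": 0,"dy": 8,"dz": 0,"twist": 8},
  {"claw": 1,"dx": 0,"dy": 12,"dz": 0,"twist": 12},
  {"claw": 1,"dx": 0,"dy": 16,"dz": 0,"twist": 16},
  {"claw": 1,"dx": 0,"dy": 20,"dz": 0,"twist": 20},
  {"claw": 1,"dx": 0,"dy": 24,"dz": 0,"twist": 24},
  {"claw": 1,"dx": 0,"dy": 28,"dz": 0,"twist": 28},
  {"claw": 1,"dx": 0,"dy": 32,"dz": 0,"twist": 30},
])

```text
time_s: 1.48
position: [0.3539, 0.2538, 0.4863]
tcp_rot: [[0.965, -0.261, 0.006], [-0.261, -0.965, 0.009], [0.004, -0.01, -1.0]]
force: [0.7, 0.5, 0.4]
opening: 1.001
```

```bash
python3 -c "
from h import *
to([.5,-.10,.48],-15)"
```

```text
t 1.48 pos [0.3539 0.2538 0.4863] yaw -15.1 open 1.001 F [0.7 0.5 0.4] q [21.  2. 82.  0. 96. 36.]
d(cm) [23.33 30.35  0.41] twist -0.1
```

Request:
arm_command([
  {"claw": 1,"dx": 2.5,"dy": 3.2,"dz": 0,"twist": 0},
  {"claw": 1,"dx": 5,"dy": 6.4,"dz": 0,"twist": 0},
  {"claw": 1,"dx": 7.5,"dy": 9.6,"dz": 0,"twist": 0},
  {"claw": 1,"dx": 10,"dy": 12.8,"dz": 0,"twist": 0},
  {"claw": 1,"dx": 12.5,"dy": 16,"dz": 0,"twist": 0},
  {"claw": 1,"dx": 15,"dy": 19.2,"dz": 0,"twist": 0},
  {"claw": 1,"dx": 17.5,"dy": 22.4,"dz": 0,"twist": 0},
  {"claw": 1,"dx": 20,"dy": 25.6,"dz": 0,"twist": 0},
])

```text
time_s: 2.15
position: [0.4802, -0.0475, 0.4843]
tcp_rot: [[0.965, -0.261, 0.006], [-0.261, -0.965, 0.009], [0.003, -0.01, -1.0]]
force: [1.2, -0.1, 0.2]
opening: 0.997
```

```bash
python3 -c "
from h import *
to([.60,-.24,.35],-15)"
```

```text
t 2.15 pos [ 0.4802 -0.0475  0.4843] yaw -15.2 open 0.997 F [ 1.2 -0.1  0.2] q [-19.   6.  77.   1.  96.  -4.]
d(cm) [16.55 15.59 13.33] twist -0.2
```

Request:
arm_command([
  {"claw": 1,"dx": 2.8,"dy": 2.6,"dz": 0,"twist": 0},
  {"claw": 1,"dx": 5.6,"dy": 5.2,"dz": 0,"twist": 0},
  {"claw": 1,"dx": 8.4,"dy": 7.8,"dz": 2,"twist": 0},
  {"claw": 1,"dx": 11.2,"dy": 10.4,"dz": 4,"twist": 0},
  {"claw": 1,"dx": 13.5,"dy": 12.6,"dz": 6.5,"twist": 0},
  {"claw": 1,"dx": 15.5,"dy": 14.6,"dz": 9.5,"twist": 0},
  {"claw": 1,"dx": 16.5,"dy": 15.6,"dz": 13,"twist": 0},
  {"claw": 1,"dx": 16.5,"dy": 15.6,"dz": 13.3,"twist": 0},
])

```text
time_s: 2.82
position: [0.5972, -0.2415, 0.341]
tcp_rot: [[0.964, -0.265, -0.007], [-0.264, -0.964, 0.016], [-0.011, -0.014, -1.0]]
force: [-0.9, -0.1, -1.9]
opening: 1.0
```

```bash
cat >> h.py <<'E'
def shot(name,cams='wrist'):
    s=bot.read_state();im=bot.capture('wrist')
    cv2.imwrite(f'pics/{name}.png',im[:,:,::-1]);np.savez(f'pics/{name}.npz',p=s['position'],r=s['tcp_rot'],im=im)
def wcam(name):
    z=np.load(f'pics/{name}.npz');return cam('wrist',{'position':z['p'],'tcp_rot':z['r']})
E
python3 -c "
from h import *
to([.638,-.271,.2],-15)
shot('w1')"
```

```text
t 2.82 pos [ 0.5972 -0.2415  0.341 ] yaw -15.3 open 1.0 F [-0.9 -0.1 -1.9] q [-32.  26.  70.   1.  85. -17.]
d(cm) [ 4.87  1.96 14.02] twist -0.3
```

View pics/w1.png

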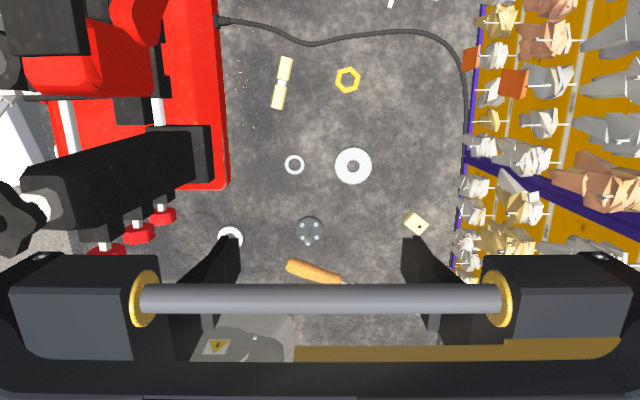

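The wrist view shows the wide wheel at (353,166), the collar at (294,164), the nut at (347,80), the long pin at (309,231) and the narrow wheel at (230,235). Next I'll lower over the wide wheel.

Request:
arm_command([
  {"claw": 1,"dx": 1,"dy": 0.4,"dz": 2,"twist": 0},
  {"claw": 1,"dx": 3,"dy": 1,"dz": 5,"twist": 0},
  {"claw": 1,"dx": 4,"dy": 1.5,"dz": 8.5,"twist": 0},
  {"claw": 1,"dx": 4.9,"dy": 2,"dz": 12,"twist": 0},
  {"claw": 1,"dx": 4.9,"dy": 2,"dz": 14,"twist": 0},
  {"claw": 1,"dx": 4.9,"dy": 2,"dz": 14,"twist": 0},
])

```text
time_s: 3.37
position: [0.6365, -0.2676, 0.1997]
tcp_rot: [[0.965, -0.263, -0.012], [-0.262, -0.965, 0.021], [-0.017, -0.017, -1.0]]
force: [-1.0, 0.9, -0.1]
opening: 1.0
```

```bash
python3 -c "
from h import *
to([.638,-.271,.1],-15)
shot('w2')
a=cv2.imread('pics/w1.png')[60:280,200:420]
b=cv2.imread('pics/w2.png')[60:300,200:450]
cv2.imwrite('pics/c4.png',cv2.resize(a,None,fx=2.7,fy=2.7,interpolation=2))"
```

```text
t 3.37 pos [ 0.6365 -0.2676  0.1997] yaw -15.2 open 1.0 F [-1.   0.9 -0.1] q [-32.  37.  72.   1.  72. -17.]
d(cm) [0.4  0.46 9.96] twist -0.2
```

View pics/w2.png

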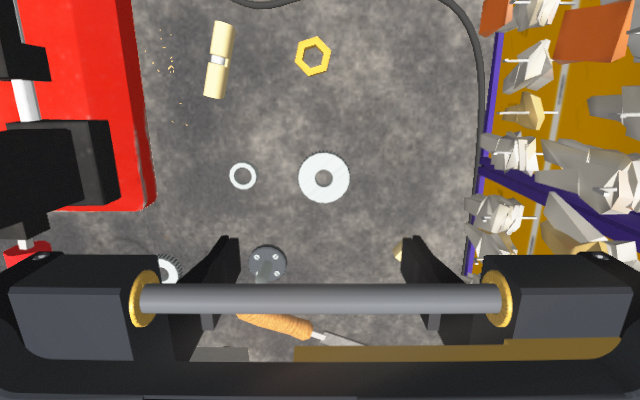

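View pics/c4.png

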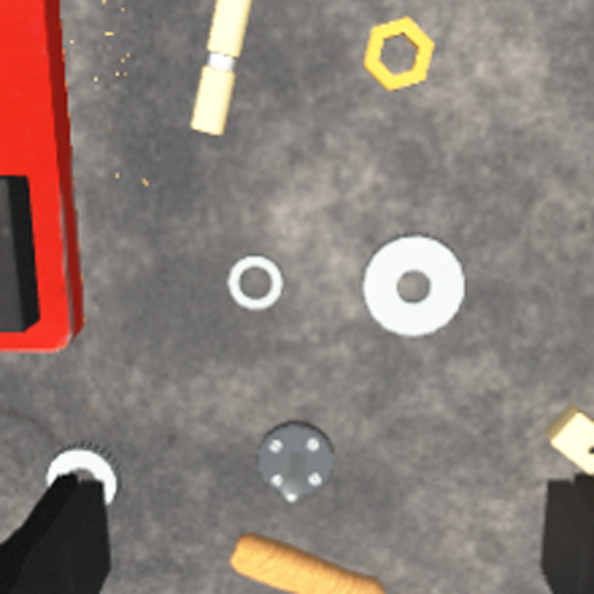

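```bash
python3 -c "
from h import *
S=cam('side');T=cam('top');A=wcam('w1');B=wcam('w2')
P={'wide':((342,240),(370,190),(353.1,165.9),(324,178),.014),'collar':((297,235),(359,229),(294.8,164.6),(243,176),.014),'nut':((343,193.5),(316,181),(347.8,79.6),(313,56),.018),'foot':((298.5,284),(408.5,233),(309.6,229.6),(267,262),.01)}
for n,(a,b,c,d,z) in P.items():
    print(n,'wr',tri((A,c),(B,d)),'all',tri((S,a),(T,b),(A,c),(B,d)))
    for C,u in((S,a),(T,b),(A,c),(B,d)): print('   ',atz(C,u,z).round(4))
print('tip',tri((S,(298,265.5)),(A,(307.8,243))))
print('narrow',atz(A,(230.5,236),.014),atz(T,(400,291),.014))
to([.638,-.271,.1],-15)"
```

```text
wide wr (array([ 0.63578797, -0.26849167,  0.01128761]), np.float64(1.1753008007057112e-05)) all (array([ 0.63693573, -0.26931774,  0.01275312]), np.float64(0.002530136411091211))
    [ 0.6375 -0.2705  0.014 ]
    [ 0.6383 -0.2713  0.014 ]
    [ 0.6357 -0.2679  0.014 ]
    [ 0.636  -0.2679  0.014 ]
collar wr (array([ 0.5524255 , -0.24319973,  0.0141254 ]), np.float64(3.058666308457643e-05)) all (array([ 0.55273939, -0.2443199 ,  0.01278916]), np.float64(0.00228792370054041))
    [ 0.5549 -0.2456  0.014 ]
    [ 0.5516 -0.2459  0.014 ]
    [ 0.5524 -0.2433  0.014 ]
    [ 0.5524 -0.2432  0.014 ]
nut wr (array([ 0.6572913 , -0.14786457,  0.01742568]), np.float64(8.561485378140999e-05)) all (array([ 0.65847215, -0.14913929,  0.01694437]), np.float64(0.0027189732678273458))
    [ 0.6609 -0.1507  0.018 ]
    [ 0.6579 -0.1512  0.018 ]
    [ 0.6573 -0.1478  0.018 ]
    [ 0.6572 -0.148   0.018 ]
foot wr (array([ 0.54404361, -0.35104639,  0.00683439]), np.float64(0.0006588103002518854)) all (array([ 0.54396346, -0.35297341,  0.00557863]), np.float64(0.003005455602505435))
    [ 0.5452 -0.3555  0.01  ]
    [ 0.543  -0.3551  0.01  ]
    [ 0.5447 -0.3505  0.01  ]
    [ 0.5449 -0.349   0.01  ]
tip (array([ 0.54517064, -0.35181945,  0.05859932]), np.float64(0.0014166419662542515))
narrow [ 0.42042533 -0.32679171  0.014     ] [ 0.41814795 -0.33270043  0.014     ]
t 3.42 pos [ 0.6379 -0.2684  0.2028] yaw -15.2 open 1.002 F [ 0.3 -0.1  0.2] q [-32.  37.  72.   1.  72. -17.]
d(cm) [ 0.2   0.41 10.27] twist -0.2
```

Request:
arm_command([
  {"claw": 1,"dx": 0,"dy": 0.1,"dz": 4,"twist": 0},
  {"claw": 1,"dx": 0,"dy": 0.1,"dz": 8,"twist": 0},
  {"claw": 1,"dx": 0,"dy": 0.1,"dz": 12,"twist": 0},
  {"claw": 1,"dx": 0,"dy": 0.1,"dz": 14.5,"twist": 0},
  {"claw": 1,"dx": 0,"dy": 0.1,"dz": 14.5,"twist": 0},
])

```text
time_s: 3.83
position: [0.6347, -0.2647, 0.0554]
tcp_rot: [[0.965, -0.262, -0.013], [-0.262, -0.965, 0.022], [-0.018, -0.018, -1.0]]
force: [-0.4, 1.1, -0.1]
opening: 0.999
```

```bash
python3 -c "
from h import *
to([.636,-.268,.003],-15)
shot('w3')
to([.636,-.268,.003],-15)
s=bot.read_state();print(s['tcp_rot'][:,2])
print(proj(wcam('w3'),[.636,-.268,.014]))"
```

```text
t 3.83 pos [ 0.6347 -0.2647  0.0554] yaw -15.2 open 0.999 F [-0.4  1.1 -0.1] q [-32.  47.  78.   1.  57. -17.]
d(cm) [0.31 0.38 5.23] twist -0.2
t 3.88 pos [ 0.6365 -0.2659  0.0584] yaw -15.2 open 1.0 F [-0.6 -0.5 -0.1] q [-32.  47.  78.   1.  57. -17.]
d(cm) [0.08 0.31 5.53] twist -0.2
[-0.00880609  0.01908698 -0.99977905]
[326.80780764 230.66195345]
```

View pics/w3.png

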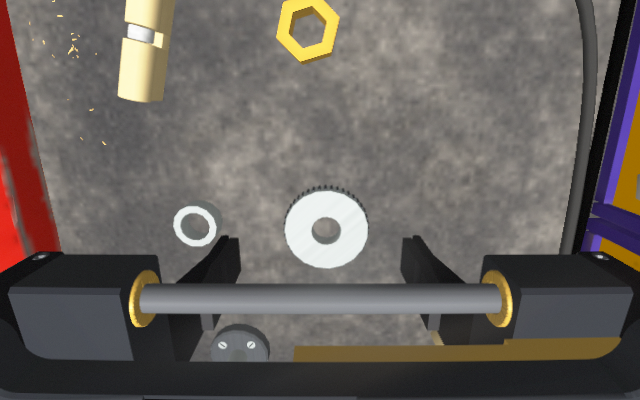

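Request:
arm_command([
  {"claw": 1,"dx": 0.1,"dy": 0.3,"dz": 2,"twist": 0},
  {"claw": 1,"dx": 0.1,"dy": 0.3,"dz": 4,"twist": 0},
  {"claw": 1,"dx": 0.1,"dy": 0.3,"dz": 5,"twist": 0},
  {"claw": 1,"dx": 0.1,"dy": 0.3,"dz": 5.4,"twist": 0},
  {"claw": 1,"dx": 0.1,"dy": 0.3,"dz": 5.4,"twist": 0},
])

```text
time_s: 4.3
position: [0.6374, -0.2684, 0.0061]
tcp_rot: [[0.965, -0.262, -0.007], [-0.261, -0.965, 0.018], [-0.011, -0.015, -1.0]]
force: [0.3, 1.0, -0.0]
opening: 1.0
```

```bash
python3 -c "
from h import *
to([.636,-.268,.003],-15)
shot('w4')
to([.636,-.268,.003],-15)"
```

```text
t 4.3 pos [ 0.6374 -0.2684  0.0061] yaw -15.2 open 1.0 F [ 0.3  1.  -0. ] q [-32.  51.  78.   1.  52. -18.]
d(cm) [-0.14  0.    0.32] twist -0.2
t 4.35 pos [ 0.6376 -0.2686  0.0064] yaw -15.2 open 1.001 F [ 0.6 -0.5  0.2] q [-32.  51.  78.   1.  52. -18.]
d(cm) [-0.16 -0.01  0.35] twist -0.2
```

View pics/w4.png

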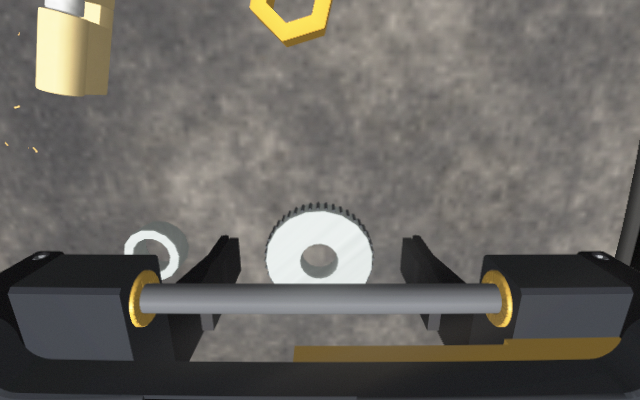

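Request:
arm_command([
  {"claw": 1,"dx": -0.1,"dy": 0,"dz": 0.3,"twist": 0},
  {"claw": 1,"dx": -0.1,"dy": 0,"dz": 0.3,"twist": 0},
  {"claw": 0.5,"dx": -0.1,"dy": 0,"dz": 0.3,"twist": 0},
  {"claw": 0.3,"dx": -0.1,"dy": 0,"dz": 0.3,"twist": 0},
  {"claw": 0.2,"dx": -0.1,"dy": 0,"dz": 0.3,"twist": 0},
  {"claw": 0.1,"dx": -0.1,"dy": 0,"dz": 0.3,"twist": 0},
  {"claw": 0,"dx": -0.1,"dy": 0,"dz": 0.3,"twist": 0},
  {"claw": 0,"dx": -0.1,"dy": 0,"dz": 0.3,"twist": 0},
])

```text
time_s: 5.02
position: [0.6366, -0.2683, 0.0034]
tcp_rot: [[0.965, -0.262, -0.006], [-0.262, -0.965, 0.017], [-0.01, -0.015, -1.0]]
force: [0.4, -0.4, -0.0]
opening: 0.636
```

```bash
python3 -c "
from h import *
to([.5445,-.3505,.09],-15)"
```

```text
t 5.02 pos [ 0.6366 -0.2683  0.0034] yaw -15.2 open 0.636 F [ 0.4 -0.4 -0. ] q [-32.  51.  79.   1.  51. -18.]
d(cm) [-6.83 10.21 -8.74] twist -0.2
```

Request:
arm_command([
  {"claw": 0,"dx": 0,"dy": 0,"dz": -2,"twist": 0},
  {"claw": 0,"dx": 0,"dy": 0,"dz": -5,"twist": 0},
  {"claw": 0,"dx": 0,"dy": 0,"dz": -8,"twist": 0},
  {"claw": 0,"dx": -0.8,"dy": 1.5,"dz": -9,"twist": 0},
  {"claw": 0,"dx": -2.8,"dy": 4.5,"dz": -9,"twist": 0},
  {"claw": 0,"dx": -4.8,"dy": 7.5,"dz": -9,"twist": 0},
  {"claw": 0,"dx": -6.3,"dy": 9.4,"dz": -9,"twist": 0},
  {"claw": 0,"dx": -6.8,"dy": 10,"dz": -9,"twist": 0},
])

```text
time_s: 5.68
position: [0.541, -0.3512, 0.0918]
tcp_rot: [[0.964, -0.265, -0.009], [-0.265, -0.964, 0.018], [-0.014, -0.015, -1.0]]
force: [-0.5, 0.1, -1.3]
opening: 0.638
```

```bash
python3 -c "
from h import *
to([.5445,-.3505,.09],-15)
shot('w5')
cv2.imwrite('pics/s5.png',bot.capture('side')[150:350,200:460,::-1].repeat(3,0).repeat(3,1))
cv2.imwrite('pics/t5.png',bot.capture('top')[130:330,280:520,::-1].repeat(3,0).repeat(3,1))
to([.5445,-.3505,.09],-15)"
```

```text
t 5.68 pos [ 0.541  -0.3512  0.0918] yaw -15.4 open 0.638 F [-0.5  0.1 -1.3] q [-43.  41.  84.   0.  56. -28.]
d(cm) [ 0.32 -0.15  0.18] twist -0.4
t 5.83 pos [ 0.5446 -0.349   0.0921] yaw -15.3 open 0.638 F [ 0.6  0.9 -1.4] q [-43.  41.  84.   1.  56. -28.]
d(cm) [0.03 0.15 0.21] twist -0.3
```

View pics/w5.png

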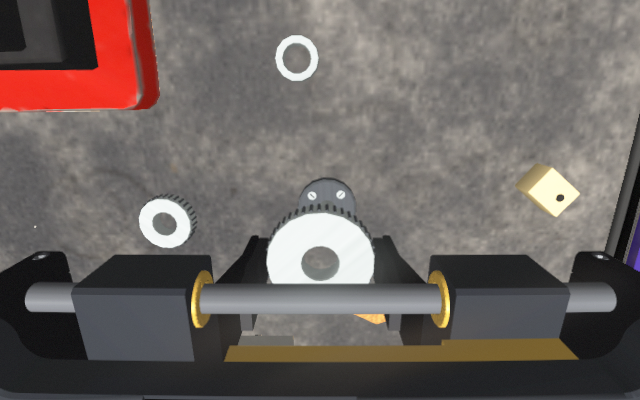

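View pics/s5.png

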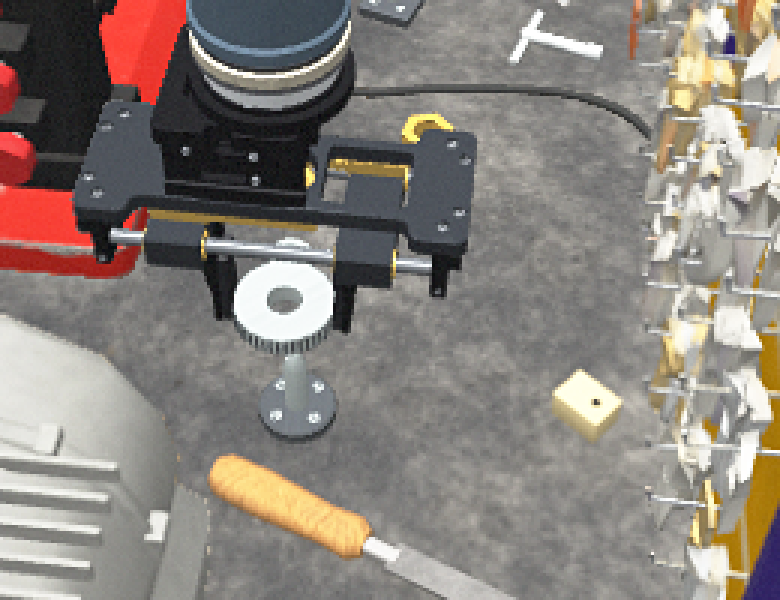

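View pics/t5.png

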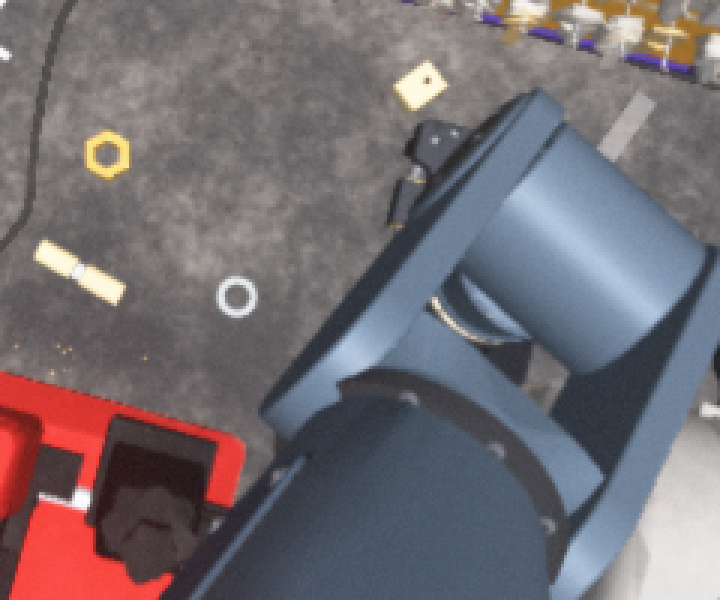

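```bash
python3 -c "
from h import *
S=cam('side');B=wcam('w5')
u=(200+284.5/3,150+299.5/3)
print('side wheel',atz(S,u,.1025),'wrist',atz(B,(320,262),.1025))
a=cv2.imread('pics/side0.png')[250:310,265:335]
cv2.imwrite('pics/c5.png',cv2.resize(a,None,fx=8,fy=8,interpolation=2))
a=cv2.imread('pics/w1.png')[205:265,275:345]
cv2.imwrite('pics/c6.png',cv2.resize(a,None,fx=8,fy=8,interpolation=2))
"
```

```text
side wheel [ 0.54295335 -0.3535623   0.1025    ] wrist [ 0.53997709 -0.34977385  0.1025    ]
```

View pics/c5.png

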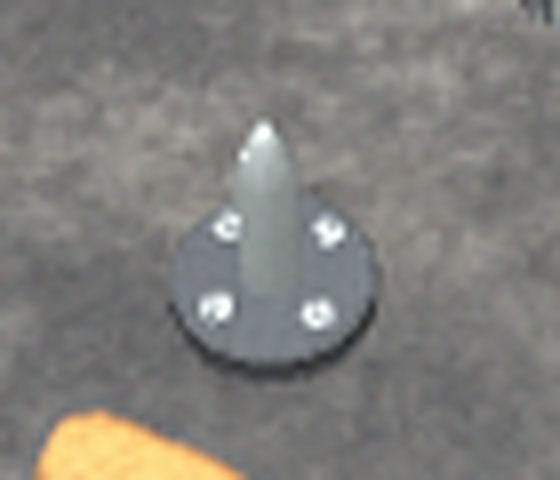

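View pics/c6.png

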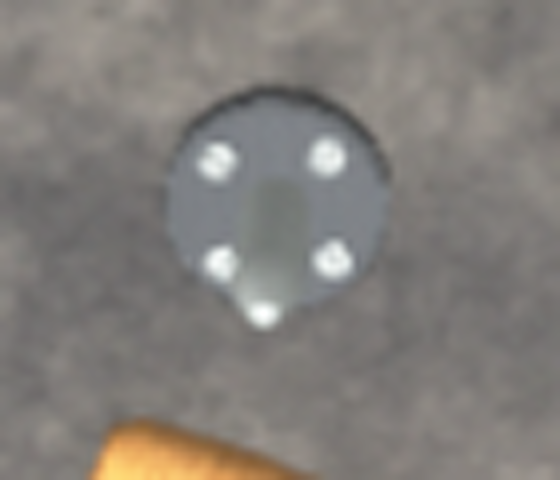

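```bash
python3 -c "
from h import *
S=cam('side');A=wcam('w1')
for C,f,t in((S,(299.06,283.9),(297.9,265.8)),(A,(309.4,231.25),(307.9,243.8))): print(atz(C,f,.01),atz(C,t,.059))
print(tri((S,(299.06,283.9)),(A,(309.4,231.25))),tri((S,(297.9,265.8)),(A,(307.9,243.8))))
to([.5445,-.352,.09],-15)
"
```

```text
[ 0.54617088 -0.35539825  0.01      ] [ 0.54629638 -0.35307751  0.059     ]
[ 0.54364668 -0.35314364  0.01      ] [ 0.54361996 -0.35270659  0.059     ]
(array([ 0.54483524, -0.35395338,  0.00842735]), np.float64(0.0014368770560298657)) (array([ 0.54497882, -0.35284191,  0.05912594]), np.float64(0.0013443531539203708))
t 5.83 pos [ 0.5446 -0.349   0.0921] yaw -15.3 open 0.638 F [ 0.6  0.9 -1.4] q [-43.  41.  84.   1.  56. -28.]
d(cm) [0.07 0.3  0.2 ] twist -0.3
```

Request:
arm_command([
  {"claw": 0,"dx": 0.1,"dy": 0.4,"dz": 1,"twist": 0},
  {"claw": 0,"dx": 0.1,"dy": 0.4,"dz": 2,"twist": 0},
  {"claw": 0,"dx": 0.1,"dy": 0.4,"dz": 2,"twist": 0},
  {"claw": 0,"dx": 0.1,"dy": 0.4,"dz": 2,"twist": 0},
])

```text
time_s: 6.17
position: [0.5443, -0.3511, 0.0702]
tcp_rot: [[0.965, -0.262, -0.009], [-0.262, -0.965, 0.021], [-0.014, -0.018, -1.0]]
force: [-0.6, 0.5, -1.3]
opening: 0.632
```

```bash
python3 -c "
from h import *
bot.capture('side')
to([.545,-.353,.07],-15)
cv2.imwrite('pics/s6.png',cv2.resize(bot.capture('side')[220:310,250:350,::-1],None,fx=6,fy=6,interpolation=2))
shot('w6')
to([.545,-.353,.07],-15)"
```

```text
t 6.22 pos [ 0.5446 -0.3516  0.0709] yaw -15.2 open 0.637 F [-0.8 -0.4 -2. ] q [-43.  43.  84.   1.  54. -28.]
d(cm) [0.07 0.13 0.09] twist -0.2
t 6.32 pos [ 0.5449 -0.3523  0.0719] yaw -15.2 open 0.634 F [ 0.2 -0.1 -1.7] q [-43.  43.  84.   1.  54. -28.]
d(cm) [0.03 0.07 0.19] twist -0.2
```

View pics/s6.png

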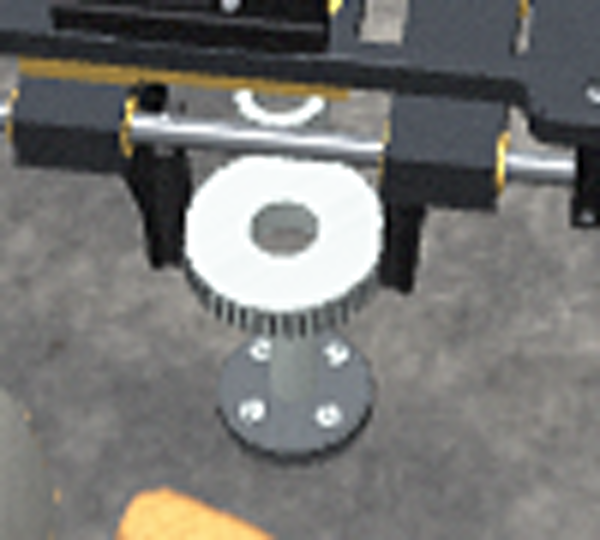

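View pics/w6.png

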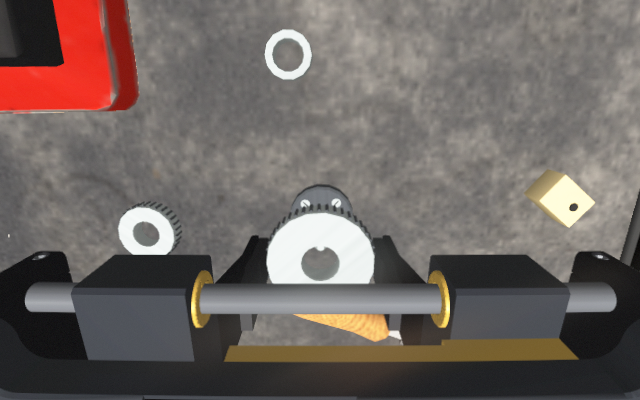

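In w6 the pin tip shows inside the wheel's hole at about (319,247), with the hole centred at (320,263). The side view (s6) puts the hole at (285,229) in the 6x crop.

```bash
python3 -c "
from h import *
S=cam('side');B=wcam('w6')
z=np.load('pics/w6.npz');R=z['r'];p=z['p'];print(p)
im=cv2.imread('pics/w6.png')[200:300,260:380];cv2.imwrite('pics/c7.png',cv2.resize(im,None,fx=6,fy=6,interpolation=2))
top=.0715-.0035+.014
print('side hole',atz(S,(250+285/6,220+229/6),top),'wrist hole',atz(B,(320,262),top),'tip',atz(B,(319,247),.059))
to([.5445,-.353,.04],-15)"
```

```text
[ 0.544817   -0.35197807  0.07146616]
side hole [ 0.54631724 -0.35495435  0.082     ] wrist hole [ 0.54371674 -0.35066486  0.082     ] tip [ 0.54228709 -0.35267343  0.059     ]
t 6.32 pos [ 0.5449 -0.3523  0.0719] yaw -15.2 open 0.634 F [ 0.2 -0.1 -1.7] q [-43.  43.  84.   1.  54. -28.]
d(cm) [0.01 0.13 3.19] twist -0.2
```

View pics/c7.png

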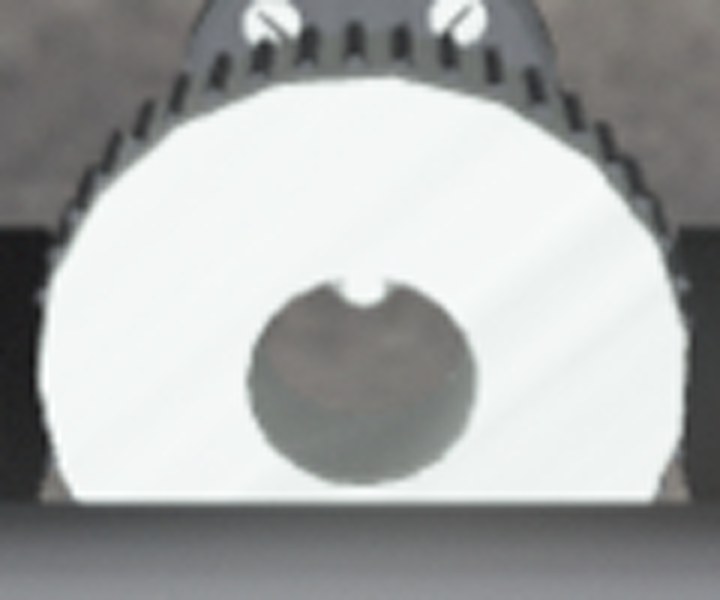

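Request:
arm_command([
  {"claw": 0,"dx": 0,"dy": 0.1,"dz": 0.8,"twist": 0},
  {"claw": 0,"dx": 0,"dy": 0.1,"dz": 1.6,"twist": 0},
  {"claw": 0,"dx": 0,"dy": 0.1,"dz": 2.3,"twist": 0},
  {"claw": 0,"dx": 0,"dy": 0.1,"dz": 2.3,"twist": 0},
])

```text
time_s: 6.65
position: [0.5433, -0.3517, 0.0467]
tcp_rot: [[0.965, -0.263, -0.009], [-0.263, -0.965, 0.021], [-0.014, -0.018, -1.0]]
force: [-0.6, -0.1, -2.0]
opening: 0.634
```

```bash
python3 -c "
from h import *
shot('w7')
to([.5445,-.353,.013],-15)
im=cv2.imread('pics/w7.png')[200:300,260:380];cv2.imwrite('pics/c8.png',cv2.resize(im,None,fx=5,fy=5,interpolation=2))"
```

```text
t 6.7 pos [ 0.5436 -0.3521  0.0474] yaw -15.2 open 0.636 F [ 0.6  0.1 -1.2] q [-43.  45.  85.   1.  51. -28.]
d(cm) [0.16 0.13 3.43] twist -0.2
```

View pics/c8.png

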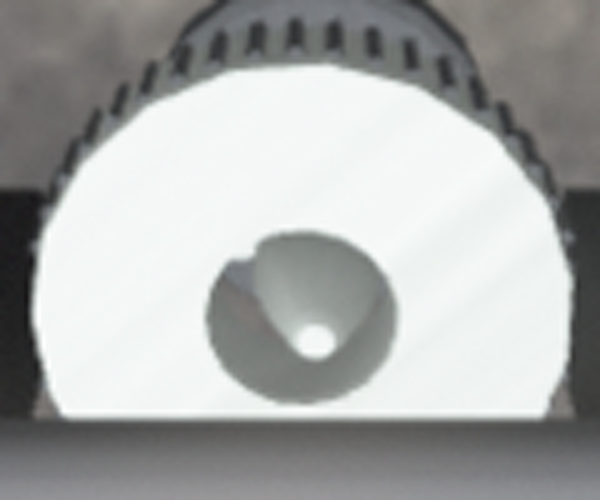

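Request:
arm_command([
  {"claw": 0,"dx": 0.13,"dy": 0.25,"dz": 0,"twist": 0},
  {"claw": 0,"dx": 0.13,"dy": 0.25,"dz": 0.3,"twist": 0},
  {"claw": 0,"dx": 0.15,"dy": 0.3,"dz": 0.8,"twist": 0},
  {"claw": 0,"dx": 0.15,"dy": 0.3,"dz": 0.8,"twist": 0},
])

```text
time_s: 7.03
position: [0.5438, -0.3549, 0.0385]
tcp_rot: [[0.965, -0.263, -0.009], [-0.263, -0.965, 0.021], [-0.015, -0.018, -1.0]]
force: [-1.3, -0.0, -1.3]
opening: 0.634
```

```bash
python3 -c "
from h import *
shot('w8')
to([.5444,-.3554,.0145],-15)
im=cv2.imread('pics/w8.png')[200:300,260:380];cv2.imwrite('pics/c9.png',cv2.resize(im,None,fx=5,fy=5,interpolation=2))"
```

```text
t 7.08 pos [ 0.5438 -0.355   0.0387] yaw -15.2 open 0.635 F [ 0.2  0.4 -0.8] q [-43.  46.  85.   1.  51. -28.]
d(cm) [0.1  0.07 2.42] twist -0.2
```

View pics/c9.png

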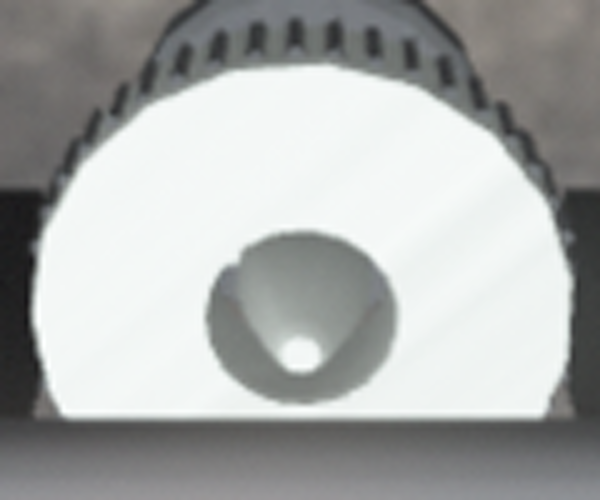

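Request:
arm_command([
  {"claw": 0,"dx": 0.03,"dy": -0.15,"dz": 0.3,"twist": 0},
  {"claw": 0,"dx": 0.03,"dy": -0.14,"dz": 0.9,"twist": 0},
  {"claw": 0,"dx": 0.03,"dy": -0.13,"dz": 1.5,"twist": 0},
  {"claw": 0,"dx": 0.03,"dy": -0.12,"dz": 2.1,"twist": 0},
  {"claw": 0,"dx": 0.03,"dy": -0.11,"dz": 2.3,"twist": 0},
  {"claw": 0,"dx": 0.03,"dy": -0.11,"dz": 2.4,"twist": 0},
])

```text
time_s: 7.58
position: [0.5437, -0.3531, 0.0138]
tcp_rot: [[0.965, -0.263, -0.011], [-0.263, -0.965, 0.022], [-0.016, -0.019, -1.0]]
force: [0.2, -0.1, -0.2]
opening: 0.634
```

```bash
python3 -c "
from h import *
shot('w9')
to([.5442,-.3535,.0145],-15)
im=cv2.imread('pics/w9.png')[200:300,260:380];cv2.imwrite('pics/c10.png',cv2.resize(im,None,fx=5,fy=5,interpolation=2))"
```

```text
t 7.63 pos [ 0.5439 -0.3532  0.014 ] yaw -15.2 open 0.634 F [-0.1 -0.2 -0.7] q [-43.  48.  85.   1.  48. -28.]
d(cm) [ 0.04  0.02 -0.05] twist -0.2
```

View pics/c10.png

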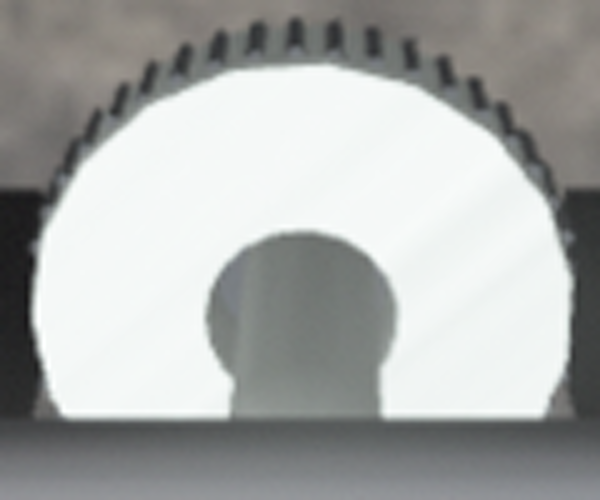

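Request:
arm_command([
  {"claw": 0.7,"dx": 0,"dy": 0,"dz": 0,"twist": 0},
  {"claw": 0.85,"dx": 0,"dy": 0,"dz": 0,"twist": 0},
  {"claw": 0.85,"dx": 0,"dy": 0,"dz": 0,"twist": 0},
  {"claw": 0.85,"dx": 0,"dy": 0,"dz": -1,"twist": 0},
  {"claw": 0.85,"dx": 0,"dy": 0,"dz": -4,"twist": 0},
  {"claw": 0.85,"dx": 0,"dy": 0,"dz": -8,"twist": 0},
  {"claw": 0.85,"dx": 0,"dy": 0,"dz": -11,"twist": 0},
  {"claw": 0.85,"dx": 0,"dy": -1,"dz": -12,"twist": 0},
])

```text
time_s: 8.3
position: [0.5504, -0.3504, 0.1408]
tcp_rot: [[0.964, -0.264, -0.001], [-0.264, -0.964, 0.013], [-0.005, -0.012, -1.0]]
force: [0.9, -0.2, 0.5]
opening: 0.85
```

```bash
python3 -c "
from h import *
shot('w10')
to([.5524,-.2432,.12],-15)
cv2.imwrite('pics/s10.png',cv2.resize(bot.capture('side')[200:320,240:370,::-1],None,fx=5,fy=5,interpolation=2))
im=cv2.imread('pics/w10.png')[20:300,200:440];cv2.imwrite('pics/c11.png',cv2.resize(im,None,fx=2,fy=2,interpolation=2))"
```

```text
t 8.35 pos [ 0.5508 -0.3469  0.1408] yaw -15.2 open 0.849 F [0.3 2.6 0.6] q [-42.  38.  82.   1.  61. -27.]
d(cm) [ -2.57 -10.02   2.24] twist -0.2
```

View pics/w10.png

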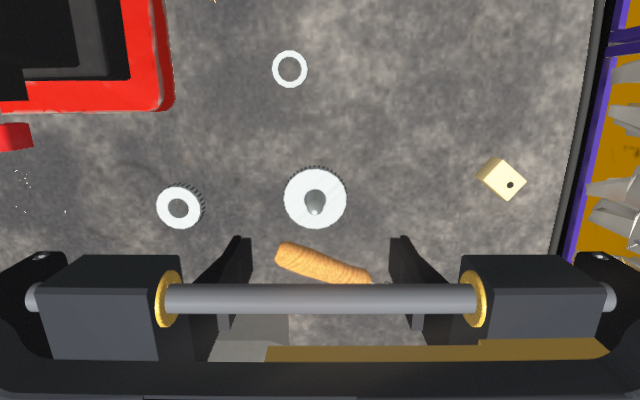

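View pics/s10.png

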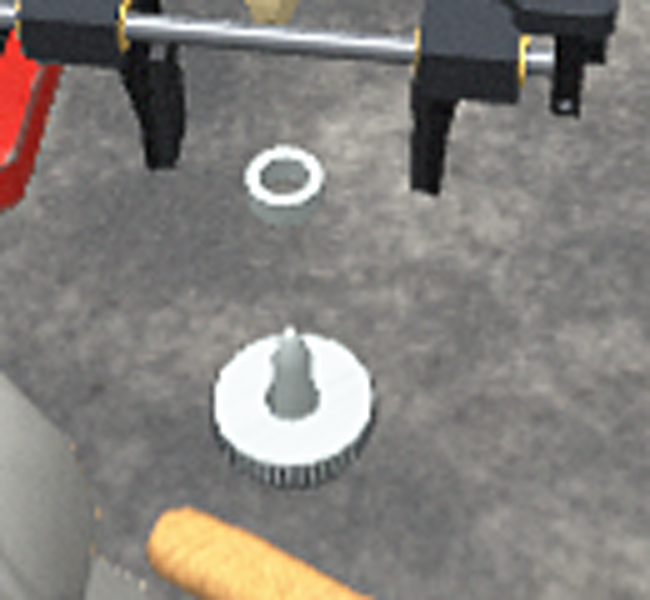

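```bash
python3 -c "
from h import *
s=bot.read_state();q=s['joint_positions'];p=s['position'];print(q,p)
D=[(30.224,82.088,.2711,.563,.2225),(21,57,.2714,.5647,.4888),(2,82,.3539,.2538,.4863),(6,77,.4802,-.0475,.4843),(26,70,.5972,-.2415,.341),(37,72,.6365,-.2676,.1997),(51,78,.637,-.2684,.0061),(51,79,.6366,-.2683,.0034),(43,84,.5449,-.3523,.0719),(48,85,.5439,-.3532,.014),(q[1],q[2],*p)]
A=[];b=[]
for a,c,x,y,z in D:
    a,c=np.radians([a,a+c]);r=np.hypot(x,y)
    A+=[[1,0,np.sin(a),np.sin(c),np.cos(c)],[0,1,np.cos(a),np.cos(c),-np.sin(c)]];b+=[r,z]
x,res,_,_=np.linalg.lstsq(np.array(A),np.array(b),rcond=None);print(x,(np.array(A)@x-b).round(3))
"
```

```text
[-42.328895    37.98088123  81.96313834   0.650759    60.97942872
 -27.46205189] [ 0.54949159 -0.34625836  0.13787603]
[ 0.01336037 -0.01651587  0.56968521  0.39515215  0.11236029] [-0.002 -0.001  0.001 -0.001  0.002 -0.004 -0.004  0.002  0.     0.001
  0.003  0.004  0.001 -0.    -0.004 -0.001  0.001  0.001  0.001 -0.001
  0.001  0.   ]
```

```bash
python3 -c "
from h import *
T=cam('top');S=cam('side')
im=bot.capture('top')[:,:,::-1].copy();s=bot.read_state();p=s['position'];print(p,s['tcp_rot'][:,2])
im2=bot.capture('side')[:,:,::-1].copy()
for z in np.arange(.15,.65,.1):
    for I,C in((im,T),(im2,S)):
        u=proj(C,p-s['tcp_rot'][:,2]*(z));cv2.circle(I,tuple(int(v) for v in u),2,(0,0,255),-1);cv2.putText(I,'%.2f'%z,(int(u[0])+4,int(u[1])),0,.35,(0,255,255),1)
cv2.imwrite('pics/t11.png',cv2.resize(im[100:400,280:600],None,fx=2,fy=2));cv2.imwrite('pics/s11.png',cv2.resize(im2[0:280,0:400],None,fx=2,fy=2))"
```

```text
[ 0.54810545 -0.34568677  0.13548997] [-0.00874713  0.02064561 -0.99974859]
```

View pics/t11.png

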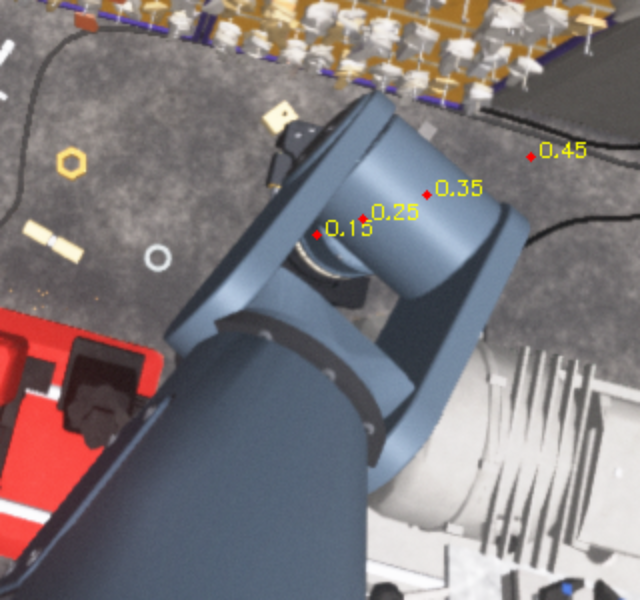

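View pics/s11.png

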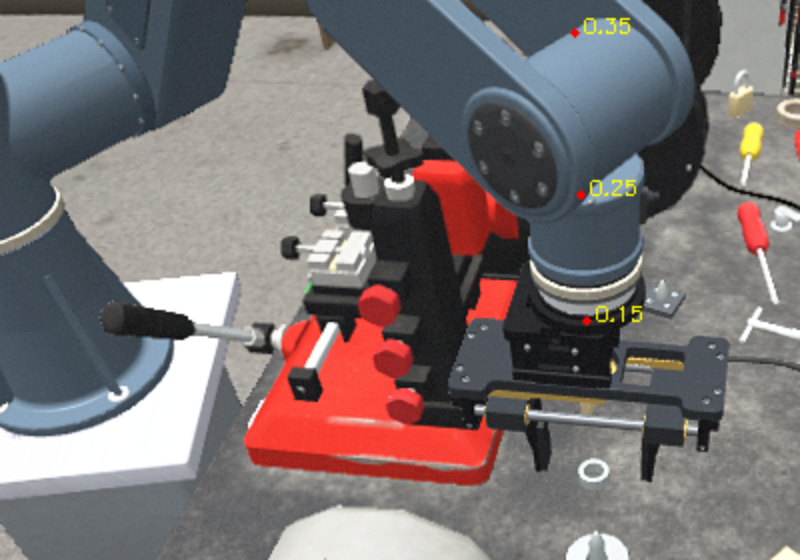

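```bash
python3 -c "
from h import *
T=cam('top');A=wcam('w1')
print('topcam',-T[2].T@T[3])
for u in((190,126),(212,126),(212,183),(228,185)):print(u,atz(A,u,.04).round(3))
for u in((280+130/3.5,230+135/3.5),(280+252/3.5,230+165/3.5),(280+118/3.5,230+165/3.5),(280+240/3.5,230+190/3.5)):print(u,atz(T,u,.04).round(3),atz(T,u,.2).round(3),atz(T,u,.39).round(3))
im=cv2.imread('pics/w1.png')[100:260,0:240];cv2.imwrite('pics/c12.png',cv2.resize(im,None,fx=3,fy=3))
im=cv2.imread('pics/side0.png')[30:250,100:290];cv2.imwrite('pics/c13.png',cv2.resize(im,None,fx=3,fy=2.7))
"
```

```text
topcam [ 0.48904721 -0.180894    0.90381297]
(190, 126) [ 0.432 -0.149  0.04 ]
(212, 126) [ 0.461 -0.157  0.04 ]
(212, 183) [ 0.433 -0.233  0.04 ]
(228, 185) [ 0.454 -0.242  0.04 ]
(317.14285714285717, 268.57142857142856) [ 0.467 -0.155  0.04 ] [ 0.471 -0.16   0.2  ] [ 0.476 -0.166  0.39 ]
(352.0, 277.14285714285717) [ 0.449 -0.228  0.04 ] [ 0.456 -0.219  0.2  ] [ 0.465 -0.209  0.39 ]
(313.7142857142857, 277.14285714285717) [ 0.449 -0.148  0.04 ] [ 0.456 -0.154  0.2  ] [ 0.465 -0.161  0.39 ]
(348.57142857142856, 284.2857142857143) [ 0.434 -0.221  0.04 ] [ 0.444 -0.214  0.2  ] [ 0.456 -0.205  0.39 ]
```

View pics/c12.png

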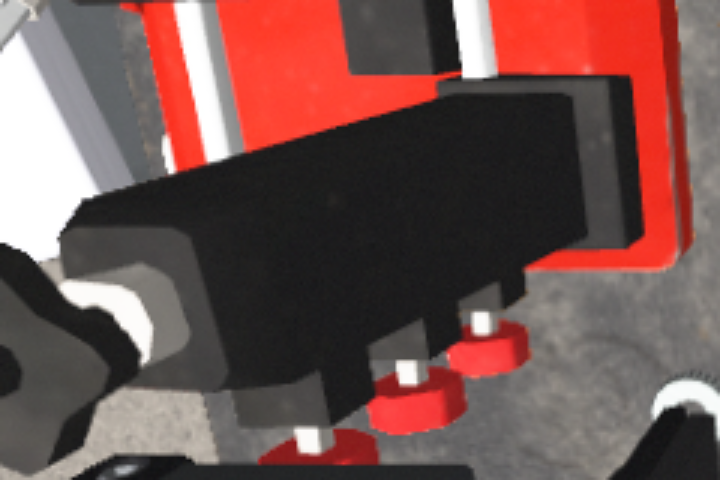

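View pics/c13.png

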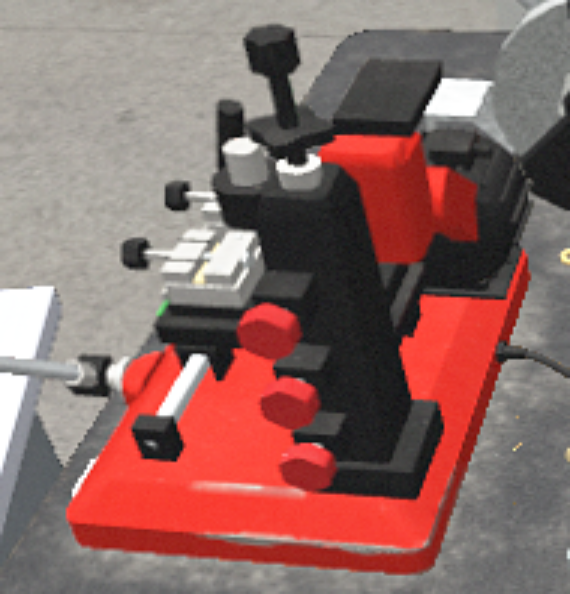

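```bash
python3 -c "
from h import *
T=cam('top');A=wcam('w1');S=cam('side')
print('screw',tri((S,(199.5,88)),(A,(38,200))))
print('backright top',tri((S,(100+355/3,30+185/2.7)),(A,(63,178))))
print('star', tri((S,(190,47)),(T,(327,311))), 'lower star',tri((S,(100+290/3,30+130/2.7)),(T,(327,311))))
"
```

```text
screw (array([ 0.4219786 , -0.17437357,  0.30322998]), np.float64(0.0015402055202657127))
backright top (array([ 0.44113387, -0.16845257,  0.28488472]), np.float64(0.007550286552333404))
star (array([ 0.42098844, -0.1779392 ,  0.37536544]), np.float64(0.0011320499916616066)) lower star (array([ 0.41790323, -0.17738417,  0.32392658]), np.float64(0.002279713776562553))
```

```bash
python3 -c "
from h import *
to([.576,-.254,.11],-24)"
```

```text
t 8.5 pos [ 0.5472 -0.3453  0.1338] yaw -15.2 open 0.85 F [-0.2 -0.6 -0.1] q [-42.  38.  82.   1.  61. -27.]
d(cm) [ 0.43 -9.52  2.55] twist 8.8
```

Request:
arm_command([
  {"claw": 1,"dx": 0.4,"dy": -2.5,"dz": 0,"twist": 2},
  {"claw": 1,"dx": 0.4,"dy": -5,"dz": 0,"twist": 4},
  {"claw": 1,"dx": 0.4,"dy": -7.5,"dz": 0.5,"twist": 6.5},
  {"claw": 1,"dx": 0.4,"dy": -9,"dz": 1.5,"twist": 8.8},
  {"claw": 1,"dx": 0.4,"dy": -9.5,"dz": 2.5,"twist": 8.8},
  {"claw": 1,"dx": 0.4,"dy": -9.5,"dz": 2.5,"twist": 8.8},
])

```text
time_s: 9.0
position: [0.5733, -0.2513, 0.1064]
tcp_rot: [[0.915, -0.404, -0.019], [-0.403, -0.915, 0.027], [-0.028, -0.017, -0.999]]
force: [0.5, -0.7, -0.3]
opening: 0.995
```

```bash
python3 -c "
from h import *
bot.capture('side')
shot('w12')
to([.5744,-.253,.004],-24)
im=bot.capture('side')[:,:,::-1];cv2.imwrite('pics/s12.png',im[0:300,0:400].repeat(2,0).repeat(2,1))"
```

```text
t 9.1 pos [ 0.5747 -0.2543  0.1087] yaw -23.9 open 0.999 F [ 0.   0.3 -0.1] q [-34.  39.  86.   1.  57. -11.]
d(cm) [ 0.16  0.07 10.47] twist 0.1
```

View pics/w12.png

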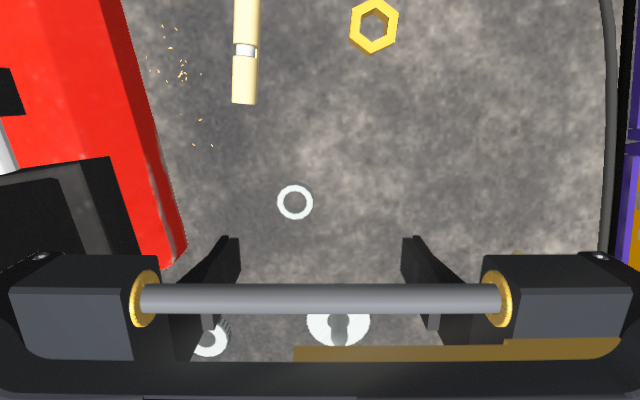

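View pics/s12.png

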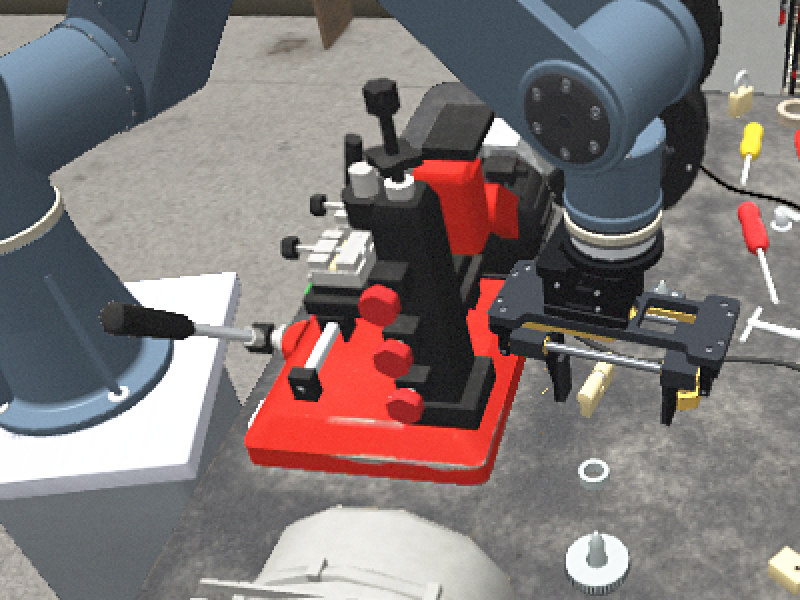

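```bash
python3 -c "
from h import *
S=cam('side');s=bot.read_state();p=s['position'];j=np.radians(s['joint_positions'][0]);e=np.array([np.cos(j),np.sin(j),0]);n=np.array([-e[1],e[0],0])
print(s['joint_positions'],p)
for lat in(-.05,-.07,-.09):
  for u in((192,0),(225,27),(258,45),(284,57)):
    o,d=ray(S,u);t=((p+n*lat-o)@n)/(d@n);X=o+t*d;print(lat,u,'d',((X-p)@e).round(3),'h above tcp',(X-p)[2].round(3))
st=np.array([.42,-.178,.38]);print((st-p)@e,(st-p)@n)
"
```

```text
[-34.40919252  38.87861574  85.87895257   0.81302856  56.57913352
 -10.86656149] [ 0.5752293  -0.25507663  0.1095354 ]
-0.05 (192, 0) d -0.129 h above tcp 0.351
-0.05 (225, 27) d -0.083 h above tcp 0.324
-0.05 (258, 45) d -0.035 h above tcp 0.309
-0.05 (284, 57) d 0.002 h above tcp 0.3
-0.07 (192, 0) d -0.111 h above tcp 0.361
-0.07 (225, 27) d -0.067 h above tcp 0.335
-0.07 (258, 45) d -0.021 h above tcp 0.321
-0.07 (284, 57) d 0.014 h above tcp 0.313
-0.09 (192, 0) d -0.093 h above tcp 0.372
-0.09 (225, 27) d -0.051 h above tcp 0.346
-0.09 (258, 45) d -0.008 h above tcp 0.333
-0.09 (284, 57) d 0.026 h above tcp 0.325
-0.17162367269929413 -0.024129996600014733
```

```bash
python3 -c "
from h import *
B=wcam('w12');print('collar',atz(B,(294.5,202),.014))
to([.575,-.253,.03],-24)"
```

```text
collar [ 0.55163198 -0.24263827  0.014     ]
t 9.15 pos [ 0.5752 -0.2551  0.1095] yaw -24.0 open 0.998 F [ 0.5 -0.2  0.9] q [-34.  39.  86.   1.  57. -11.]
d(cm) [ 0.06 -0.05  7.96] twist 0.0
```

Request:
arm_command([
  {"claw": 1,"dx": 0.05,"dy": -0.05,"dz": 3,"twist": 0},
  {"claw": 1,"dx": 0.05,"dy": -0.05,"dz": 6,"twist": 0},
  {"claw": 1,"dx": 0.05,"dy": -0.05,"dz": 8,"twist": 0},
  {"claw": 1,"dx": 0.05,"dy": -0.05,"dz": 8,"twist": 0},
  {"claw": 1,"dx": 0.05,"dy": -0.05,"dz": 8,"twist": 0},
])

```text
time_s: 9.57
position: [0.5742, -0.254, 0.0289]
tcp_rot: [[0.913, -0.408, -0.014], [-0.408, -0.913, 0.024], [-0.022, -0.016, -1.0]]
force: [0.0, -0.5, 0.3]
opening: 1.0
```

```bash
python3 -c "
from h import *
shot('w13')
to([.5744,-.253,.004],-24)
im=bot.capture('side')[:,:,::-1];cv2.imwrite('pics/s13.png',im[0:300,0:400].repeat(2,0).repeat(2,1))"
```

```text
t 9.62 pos [ 0.5753 -0.2544  0.0302] yaw -24.0 open 1.0 F [ 0.2 -0.2 -0.1] q [-34.  45.  88.   1.  48. -11.]
d(cm) [-0.09 -0.05  2.62] twist -0.0
```

View pics/w13.png

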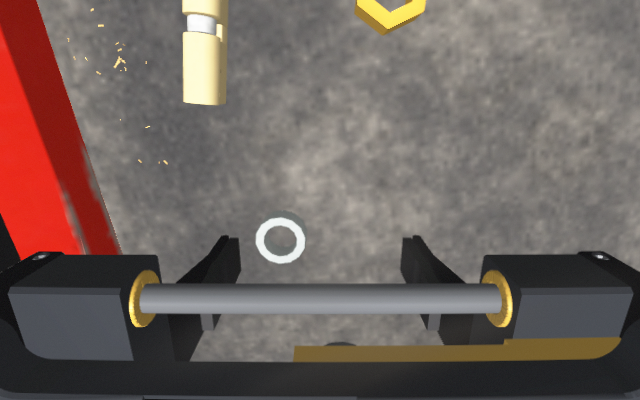

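View pics/s13.png

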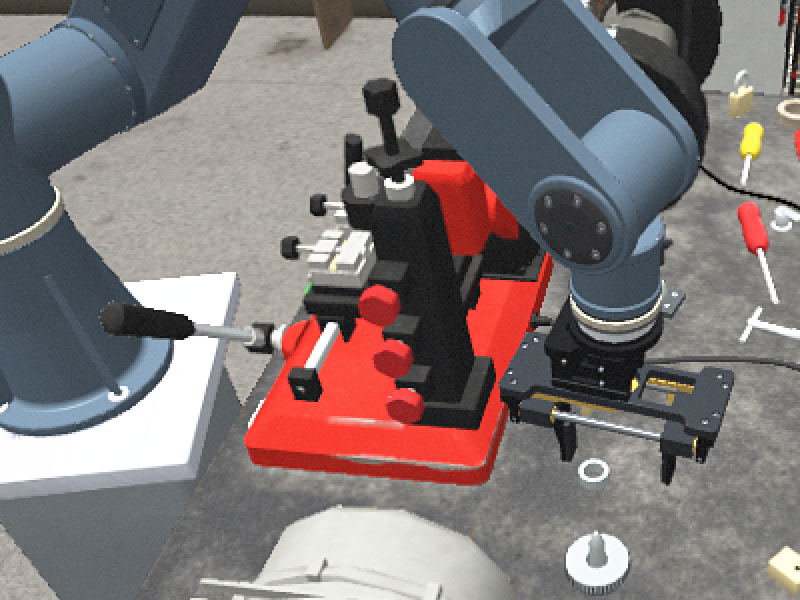

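Request:
arm_command([
  {"claw": 1,"dx": -0.05,"dy": 0,"dz": 1,"twist": 0},
  {"claw": 1,"dx": -0.05,"dy": 0,"dz": 2,"twist": 0},
  {"claw": 1,"dx": -0.05,"dy": 0,"dz": 2.5,"twist": 0},
  {"claw": 1,"dx": -0.05,"dy": 0,"dz": 2.5,"twist": 0},
])

```text
time_s: 10.0
position: [0.5743, -0.2532, 0.0048]
tcp_rot: [[0.913, -0.407, -0.012], [-0.407, -0.913, 0.023], [-0.02, -0.016, -1.0]]
force: [-0.8, 0.9, -0.0]
opening: 1.002
```

```bash
python3 -c "
from h import *
shot('w14')
to([.5744,-.253,.004],-24)"
```

```text
t 10.05 pos [ 0.5746 -0.2533  0.0052] yaw -24.0 open 0.997 F [-0.1  0.4  0.4] q [-34.  48.  88.   1.  45. -11.]
d(cm) [-0.03 -0.02  0.12] twist -0.0
```

View pics/w14.png

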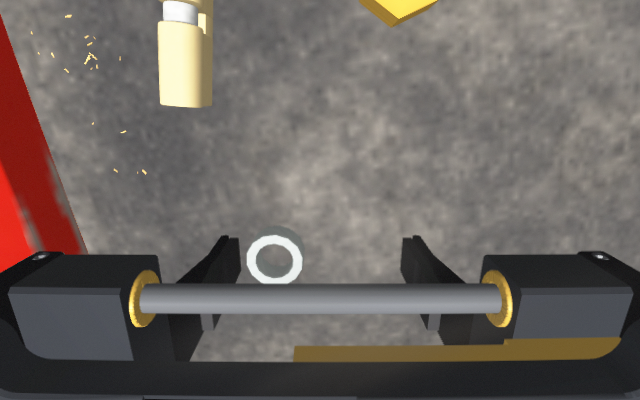

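Request:
arm_command([
  {"claw": 0.8,"dx": 0,"dy": 0,"dz": 0.1,"twist": 0},
  {"claw": 0.65,"dx": 0,"dy": 0,"dz": 0.1,"twist": 0},
  {"claw": 0.5,"dx": 0,"dy": 0,"dz": 0.1,"twist": 0},
  {"claw": 0.4,"dx": 0,"dy": 0,"dz": 0.1,"twist": 0},
  {"claw": 0.3,"dx": 0,"dy": 0,"dz": 0.1,"twist": 0},
  {"claw": 0.2,"dx": 0,"dy": 0,"dz": 0.1,"twist": 0},
  {"claw": 0.1,"dx": 0,"dy": 0,"dz": 0.1,"twist": 0},
  {"claw": 0,"dx": 0,"dy": 0,"dz": 0.1,"twist": 0},
])

```text
time_s: 10.72
position: [0.5744, -0.2532, 0.0043]
tcp_rot: [[0.913, -0.407, -0.012], [-0.407, -0.913, 0.022], [-0.02, -0.016, -1.0]]
force: [-0.4, 1.2, -0.2]
opening: 0.479
```

Request:
arm_command([
  {"claw": 0,"dx": 0,"dy": 0,"dz": 0,"twist": 0},
  {"claw": 0,"dx": 0,"dy": 0,"dz": 0,"twist": 0},
])

```text
time_s: 10.88
position: [0.5743, -0.2532, 0.0044]
tcp_rot: [[0.913, -0.407, -0.012], [-0.407, -0.913, 0.022], [-0.02, -0.016, -1.0]]
force: [0.3, -0.3, 2.0]
opening: 0.323
```

```bash
python3 -c "
from h import *
shot('w15')
to([.5442,-.3535,.11],-20)"
```

```text
t 10.93 pos [ 0.5744 -0.2532  0.0044] yaw -24.0 open 0.327 F [-1.1  1.1 -0. ] q [-34.  48.  88.   1.  45. -11.]
d(cm) [  1.12  10.22 -10.75] twist -4.0
```

View pics/w15.png

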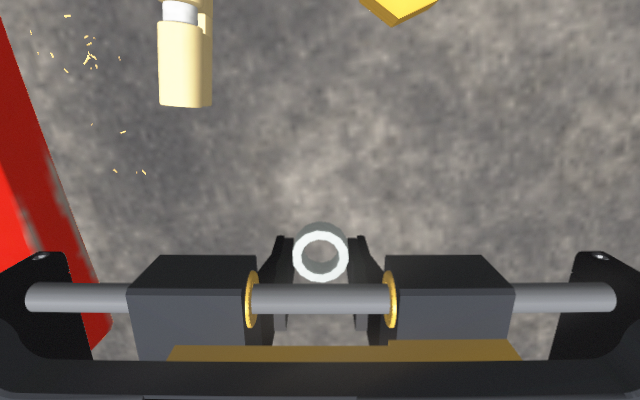

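```bash
cat >> h.py <<'E'
def rel(name,uv,h):
    """tool-frame coords (mm) of pixel on plane at height h above TCP"""
    z=np.load(f'pics/{name}.npz');B=wcam(name);o,d=ray(B,uv);R=z['r'];o=R.T@(o-z['p']);d=R.T@d
    return ((o+d*((-h)-o[2])/d[2])*1000).round(2)
E
python3 -c "
from h import *
print('collar',rel('w15',(320,256.5),.0105),rel('w15',(292,256.5),.0105),rel('w15',(348,256.5),.0105))
print('wheel',rel('w5',(320,262),.0105))
print('tip w7',rel('w7',(260+315/5,200+342/5),.06-.0474),'hole',rel('w7',(260+302/5,200+317/5),.0105))
print('tip w8',rel('w8',(260+299/5,200+355/5),.06-.0387),'hole',rel('w8',(260+302/5,200+317/5),.0105))
"
```

```text
collar [ -1.53  -4.02 -10.5 ] [-15.63  -4.01 -10.5 ] [ 12.56  -4.02 -10.5 ]
wheel [ -1.53  -0.93 -10.5 ]
tip w7 [ -0.03   1.53 -12.6 ] hole [ -1.33  -0.14 -10.5 ]
tip w8 [ -1.62  -1.95 -21.3 ] hole [ -1.33  -0.14 -10.5 ]
```

Request:
arm_command([
  {"claw": 0,"dx": 0.2,"dy": 0,"dz": -2,"twist": 0},
  {"claw": 0,"dx": 0.4,"dy": 0.5,"dz": -5,"twist": 0},
  {"claw": 0,"dx": 0.6,"dy": 2,"dz": -8,"twist": 0},
  {"claw": 0,"dx": 0.8,"dy": 5,"dz": -10,"twist": 0},
  {"claw": 0,"dx": 1.1,"dy": 8,"dz": -10.5,"twist": 0},
  {"claw": 0,"dx": 1.3,"dy": 10,"dz": -10.5,"twist": 0},
  {"claw": 0,"dx": 1.3,"dy": 10.5,"dz": -10.5,"twist": 0},
  {"claw": 0,"dx": 1.3,"dy": 10.5,"dz": -10,"twist": 0},
])

```text
time_s: 11.6
position: [0.5447, -0.3586, 0.1032]
tcp_rot: [[0.912, -0.41, -0.01], [-0.41, -0.912, 0.021], [-0.017, -0.015, -1.0]]
force: [-0.1, 0.8, -1.0]
opening: 0.32
```

```bash
python3 -c "
from h import *
bot.capture('side');bot.capture('side')
shot('w16')
to([.5427,-.3574,.07],-24);print(bot.read_state()['tcp_rot'][:,2])"
```

```text
t 11.75 pos [ 0.5441 -0.3545  0.101 ] yaw -24.0 open 0.324 F [-0.2  0.3 -0.5] q [-43.  41.  83.   1.  58. -19.]
d(cm) [0.06 0.38 3.1 ] twist 0.0
[-0.01416327  0.02535521 -0.99957817]
```

View pics/w16.png

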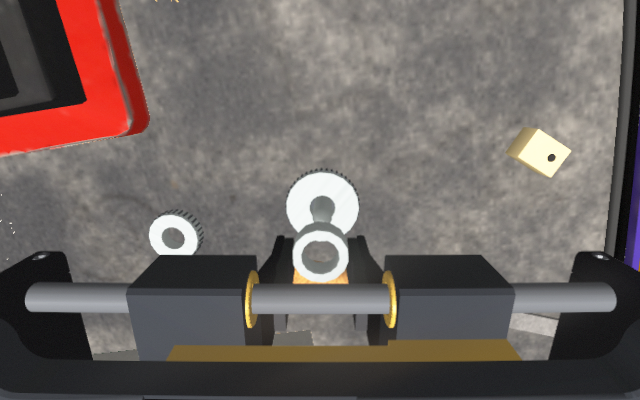

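Request:
arm_command([
  {"claw": 0,"dx": 0.05,"dy": 0.2,"dz": 1,"twist": 0},
  {"claw": 0,"dx": 0.05,"dy": 0.38,"dz": 2,"twist": 0},
  {"claw": 0,"dx": 0.05,"dy": 0.38,"dz": 2.7,"twist": 0},
  {"claw": 0,"dx": 0.05,"dy": 0.38,"dz": 2.9,"twist": 0},
  {"claw": 0,"dx": 0.05,"dy": 0.38,"dz": 2.9,"twist": 0},
])

```text
time_s: 12.17
position: [0.542, -0.3564, 0.0703]
tcp_rot: [[0.914, -0.406, -0.016], [-0.406, -0.914, 0.027], [-0.026, -0.018, -0.999]]
force: [-0.4, -0.5, -0.4]
opening: 0.325
```

```bash
python3 -c "
from h import *
shot('w17')
to([.5427,-.3574,.06],-24);print(bot.read_state()['tcp_rot'][:,2])
im=cv2.imread('pics/w17.png')[180:290,260:380];cv2.imwrite('pics/c17.png',cv2.resize(im,None,fx=5,fy=5,interpolation=2))"
```

```text
t 12.22 pos [ 0.5425 -0.3569  0.0711] yaw -24.0 open 0.324 F [-0.2 -0.2 -0.2] q [-43.  43.  84.   1.  55. -20.]
d(cm) [0.07 0.06 1.11] twist 0.0
[-0.01512183  0.02635896 -0.99953816]
```

View pics/c17.png

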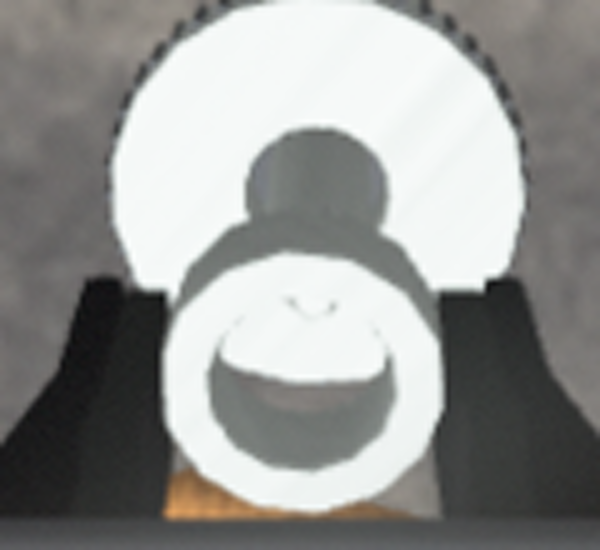

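```bash
python3 -c "
from h import *
print('tip',rel('w17',(260+313/5,180+308/5),.059-.071),'hole',rel('w17',(260+303/5,180+378/5),.0105))"
```

```text
tip [-0.07 -1.84 12.  ] hole [ -1.23  -4.53 -10.5 ]
```

Request:
arm_command([
  {"claw": 0,"dx": 0.07,"dy": 0.17,"dz": 0,"twist": 0},
  {"claw": 0,"dx": 0.07,"dy": 0.17,"dz": 0.5,"twist": 0},
  {"claw": 0,"dx": 0.1,"dy": 0.19,"dz": 1,"twist": 0},
  {"claw": 0,"dx": 0.1,"dy": 0.2,"dz": 1.5,"twist": 0},
  {"claw": 0,"dx": 0.1,"dy": 0.2,"dz": 1.9,"twist": 0},
  {"claw": 0,"dx": 0.1,"dy": 0.2,"dz": 1.9,"twist": 0},
])

```text
time_s: 12.72
position: [0.5415, -0.358, 0.0508]
tcp_rot: [[0.913, -0.407, -0.017], [-0.406, -0.913, 0.028], [-0.027, -0.019, -0.999]]
force: [-0.1, 0.6, -0.3]
opening: 0.321
```

```bash
python3 -c "
from h import *
shot('w18')
to([.5427,-.3574,.03],-24)
im=cv2.imread('pics/w18.png')[180:290,260:380];cv2.imwrite('pics/c18.png',cv2.resize(im,None,fx=5,fy=5,interpolation=2))"
```

```text
t 12.77 pos [ 0.5418 -0.3582  0.0513] yaw -24.0 open 0.324 F [0.9 0.6 0.5] q [-44.  45.  84.   1.  53. -20.]
d(cm) [ 0.11 -0.07  2.13] twist 0.0
```

View pics/c18.png

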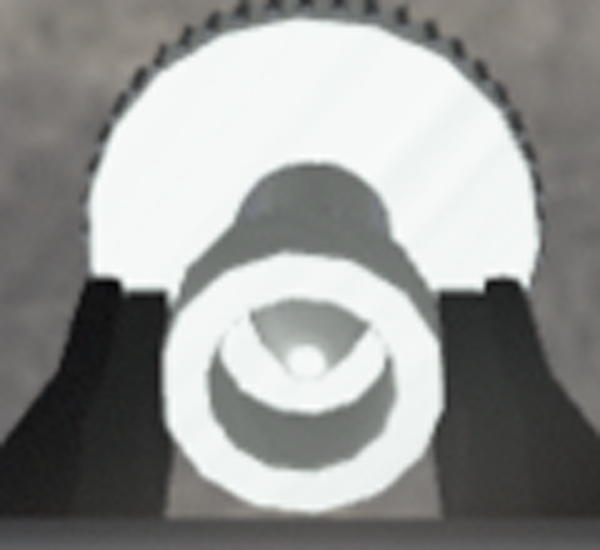

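Request:
arm_command([
  {"claw": 0,"dx": 0,"dy": -0.17,"dz": 0,"twist": 0},
  {"claw": 0,"dx": 0.02,"dy": -0.16,"dz": 0.6,"twist": 0},
  {"claw": 0,"dx": 0.03,"dy": -0.15,"dz": 1.2,"twist": 0},
  {"claw": 0,"dx": 0.05,"dy": -0.14,"dz": 1.8,"twist": 0},
  {"claw": 0,"dx": 0.05,"dy": -0.13,"dz": 2.1,"twist": 0},
  {"claw": 0,"dx": 0.05,"dy": -0.13,"dz": 2.2,"twist": 0},
  {"claw": 0,"dx": 0.05,"dy": -0.13,"dz": 2.2,"twist": 0},
])

```text
time_s: 13.35
position: [0.5421, -0.3564, 0.0288]
tcp_rot: [[0.913, -0.407, -0.017], [-0.406, -0.913, 0.028], [-0.027, -0.019, -0.999]]
force: [-0.3, -0.3, -0.5]
opening: 0.323
```

```bash
python3 -c "
from h import *
shot('w19')
to([.5427,-.3574,.03],-24)
im=cv2.imread('pics/w19.png')[180:290,260:380];cv2.imwrite('pics/c19.png',cv2.resize(im,None,fx=5,fy=5,interpolation=2))"
```

```text
t 13.4 pos [ 0.5424 -0.3566  0.0291] yaw -24.0 open 0.324 F [ 0.3 -0.3 -2. ] q [-43.  47.  84.   1.  51. -20.]
d(cm) [ 0.06  0.05 -0.09] twist 0.0
```

View pics/c19.png

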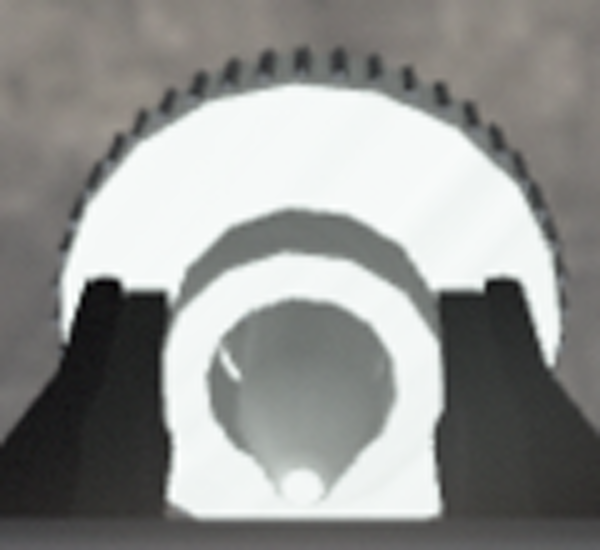

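Request:
arm_command([
  {"claw": 0.5,"dx": 0,"dy": 0,"dz": 0,"twist": 0},
  {"claw": 0.6,"dx": 0,"dy": 0,"dz": 0,"twist": 0},
  {"claw": 0.6,"dx": 0,"dy": 0,"dz": 0,"twist": 0},
  {"claw": 0.6,"dx": 0,"dy": 0,"dz": -1.5,"twist": 0},
  {"claw": 0.7,"dx": 0,"dy": 0,"dz": -5,"twist": 0},
  {"claw": 0.8,"dx": 0,"dy": 0,"dz": -9,"twist": 0},
  {"claw": 0.9,"dx": 0,"dy": 0,"dz": -13,"twist": 0},
  {"claw": 1,"dx": 0,"dy": 0,"dz": -17,"twist": 0},
])

```text
time_s: 14.07
position: [0.5449, -0.3611, 0.2008]
tcp_rot: [[0.913, -0.407, -0.017], [-0.406, -0.913, 0.028], [-0.027, -0.019, -0.999]]
force: [0.2, -1.0, -0.7]
opening: 0.815
```

```bash
python3 -c "
from h import *
shot('w20')
cv2.imwrite('pics/s20.png',cv2.resize(bot.capture('side')[200:320,240:370,::-1],None,fx=5,fy=5,interpolation=2))
to([.418,-.33,.15],-15);print(bot.read_state()['tcp_rot'][:,2])"
```

```text
t 14.17 pos [ 0.5492 -0.365   0.2077] yaw -24.0 open 0.907 F [-0.6  0.2  0.4] q [-44.  34.  77.   1.  70. -20.]
d(cm) [-13.35   2.21   5.88] twist -9.0
[-0.00381274  0.01571712 -0.99986921]
```

View pics/w20.png

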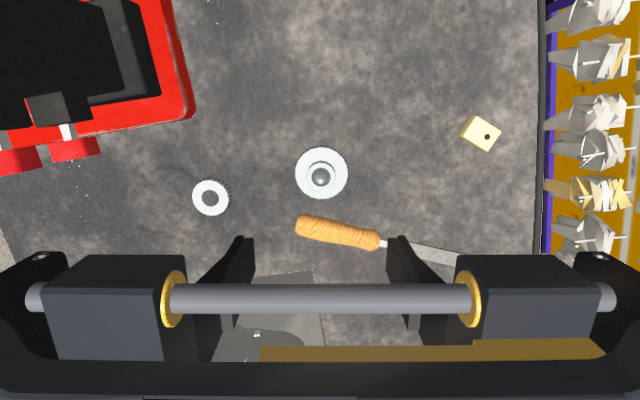

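View pics/s20.png

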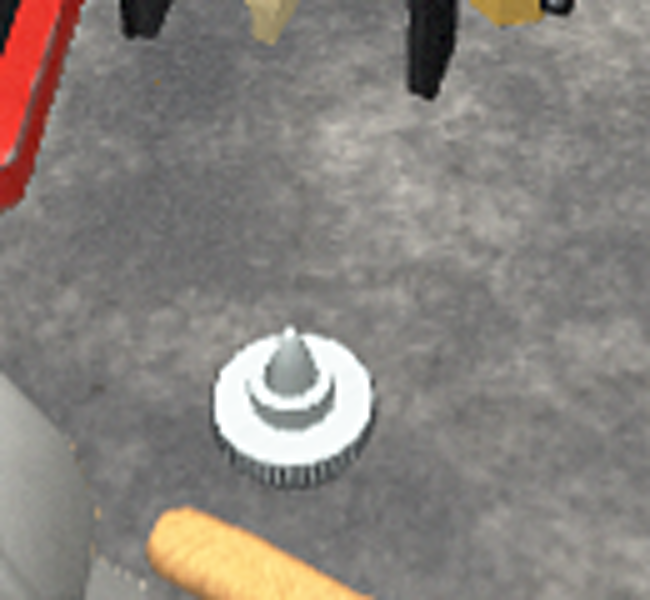

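```bash
python3 -c "
from h import *
for n,u in(('w10',(178.5,207.5)),('w16',(173.5,236)),('w20',(210.5,197))):print(atz(wcam(n),u,.014).round(4))
print(tri((wcam('w10'),(178.5,207.5)),(wcam('w20'),(210.5,197)),(wcam('w16'),(173.5,236))))
T=cam('top');S=cam('side')
for a,b in(((189,152),(371,309)),):print('knob',tri((S,a),(T,b)))
to([.436,-.336,.2],-15)"
```

```text
[ 0.4184 -0.3305  0.014 ]
[ 0.4193 -0.3294  0.014 ]
[ 0.4189 -0.3301  0.014 ]
(array([ 0.41794967, -0.3302537 ,  0.0123289 ]), np.float64(0.0006342844469938158))
knob (array([ 0.40176761, -0.24808491,  0.23819654]), np.float64(0.006056609481216428))
t 14.17 pos [ 0.5492 -0.365   0.2077] yaw -24.0 open 0.907 F [-0.6  0.2  0.4] q [-44.  34.  77.   1.  70. -20.]
d(cm) [-11.51   1.96   0.86] twist -9.0
```

Request:
arm_command([
  {"claw": 1,"dx": -2,"dy": 0.4,"dz": 0.2,"twist": -3},
  {"claw": 1,"dx": -5,"dy": 0.9,"dz": 0.4,"twist": -6},
  {"claw": 1,"dx": -8,"dy": 1.5,"dz": 0.6,"twist": -9},
  {"claw": 1,"dx": -10.5,"dy": 1.8,"dz": 0.8,"twist": -9},
  {"claw": 1,"dx": -11.6,"dy": 1.8,"dz": 0.8,"twist": -9},
  {"claw": 1,"dx": -11.6,"dy": 1.8,"dz": 0.8,"twist": -9},
])

```text
time_s: 14.67
position: [0.433, -0.3322, 0.2001]
tcp_rot: [[0.966, -0.26, -0.007], [-0.259, -0.966, 0.019], [-0.011, -0.016, -1.0]]
force: [0.6, 0.5, -0.5]
opening: 1.0
```

```bash
python3 -c "
from h import *
bot.capture('top')
shot('w21')
im=bot.capture('side')[:,:,::-1];cv2.imwrite('pics/s21.png',im[0:300,0:400].repeat(2,0).repeat(2,1))
to([.4343,-.3342,.1],-15);print(bot.read_state()['tcp_rot'][:,2])"
```

```text
t 14.82 pos [ 0.4368 -0.3349  0.2008] yaw -15.0 open 0.999 F [-0.1 -0.8  0.6] q [-49.  26.  94.   1.  61. -35.]
d(cm) [-0.2   0.13 10.08] twist 0.0
[-0.00238017  0.01448681 -0.99989223]
```

View pics/w21.png

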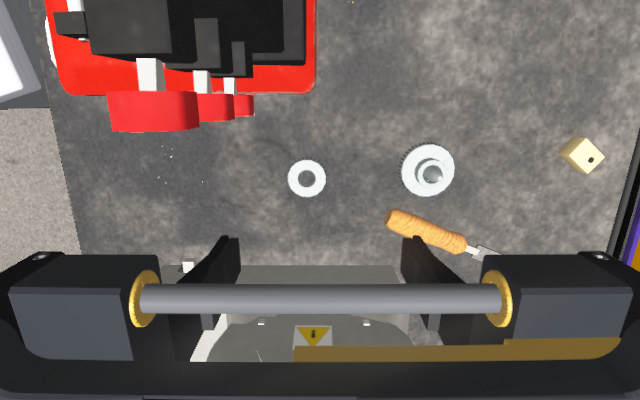

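View pics/s21.png

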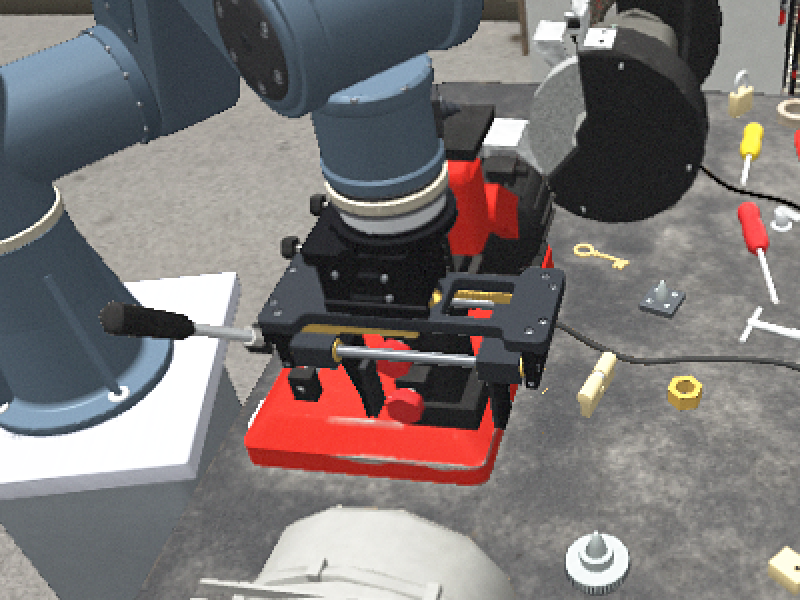

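```bash
python3 -c "
from h import *
for h in(-.05,0,.03):print(rel('w21',(150,131),h),rel('w21',(245,116),h-.1), rel('w21',(190,130),h))
im=bot.capture('top')[:,:,::-1];cv2.imwrite('pics/t21.png',im[200:400,280:520].repeat(3,0).repeat(3,1))
to([.4343,-.3342,.1],-15)
"
```

```text
[-108.83  -60.51   50.  ] [-70.03 -63.43 150.  ] [-83.29 -61.01  50.  ]
[-83.49 -65.65   0.  ] [-59.03 -66.45 100.  ] [-63.98 -66.03   0.  ]
[-68.29 -68.73 -30.  ] [-52.44 -68.26  70.  ] [-52.4  -69.04 -30.  ]
t 14.87 pos [ 0.4371 -0.335   0.2008] yaw -15.0 open 1.005 F [-0.6  0.2  0.1] q [-49.  26.  94.   0.  61. -35.]
d(cm) [-0.23  0.13 10.08] twist 0.0
```

View pics/t21.png

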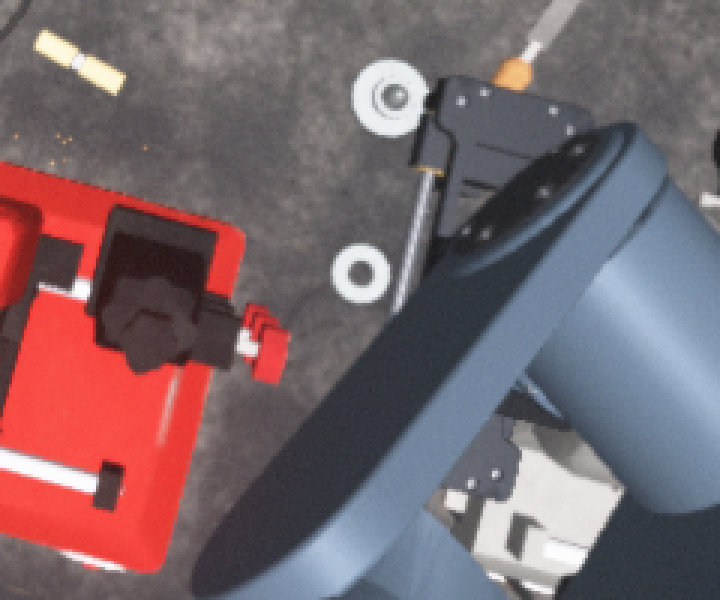

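Request:
arm_command([
  {"claw": 1,"dx": -0.2,"dy": 0.1,"dz": 3,"twist": 0},
  {"claw": 1,"dx": -0.2,"dy": 0.1,"dz": 6,"twist": 0},
  {"claw": 1,"dx": -0.2,"dy": 0.1,"dz": 9,"twist": 0},
  {"claw": 1,"dx": -0.2,"dy": 0.1,"dz": 12,"twist": 0},
  {"claw": 1,"dx": -0.2,"dy": 0.15,"dz": 14,"twist": 0},
  {"claw": 1,"dx": -0.2,"dy": 0.15,"dz": 14,"twist": 0},
])

```text
time_s: 15.37
position: [0.4334, -0.3322, 0.0565]
tcp_rot: [[0.966, -0.258, -0.007], [-0.257, -0.966, 0.02], [-0.012, -0.018, -1.0]]
force: [-0.1, -1.0, 0.0]
opening: 1.004
```

```bash
python3 -c "
from h import *
bot.capture('top')
shot('w22')
im=bot.capture('side')[:,:,::-1];cv2.imwrite('pics/s22.png',im[0:300,0:400].repeat(2,0).repeat(2,1))
to([.4343,-.3342,.004],-15);print(bot.read_state()['tcp_rot'][:,2])"
```

```text
t 15.52 pos [ 0.4356 -0.3348  0.0612] yaw -14.9 open 1.0 F [ 0.1 -0.7  0.2] q [-49.  38. 100.   1.  42. -35.]
d(cm) [-0.11  0.05  5.72] twist 0.1
[-0.00130042  0.01319927 -0.99991204]
```

View pics/w22.png

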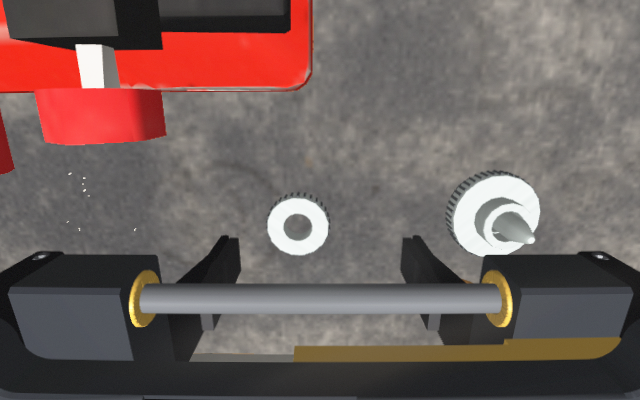

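View pics/s22.png

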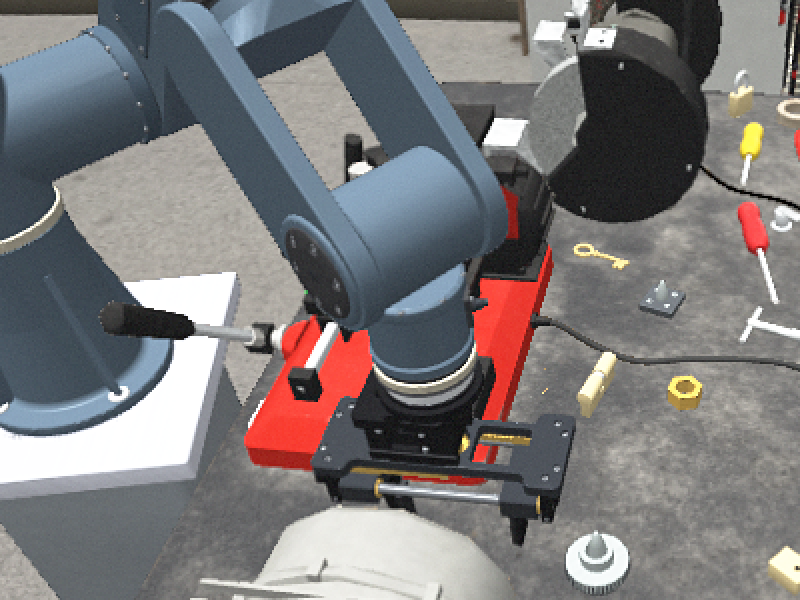

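```bash
python3 -c "
from h import *
print(atz(wcam('w22'),(298.5,226),.014), rel('w22',(298.5,226),.014-.0605), rel('w22',(530,240),0))
to([.4345,-.3342,.03],-15)"
```

```text
[ 0.41828707 -0.32989898  0.014     ] [-16.01   2.39  46.5 ] [110.88  -8.28   0.  ]
t 15.52 pos [ 0.4356 -0.3348  0.0612] yaw -14.9 open 1.0 F [ 0.1 -0.7  0.2] q [-49.  38. 100.   1.  42. -35.]
d(cm) [-0.1   0.01  3.12] twist 0.1
```

Request:
arm_command([
  {"claw": 1,"dx": 0,"dy": 0.2,"dz": 2,"twist": 0},
  {"claw": 1,"dx": 0,"dy": 0.25,"dz": 4,"twist": 0},
  {"claw": 1,"dx": 0,"dy": 0.25,"dz": 5,"twist": 0},
  {"claw": 1,"dx": 0,"dy": 0.25,"dz": 5.4,"twist": 0},
  {"claw": 1,"dx": 0,"dy": 0.25,"dz": 5.5,"twist": 0},
])

```text
time_s: 15.93
position: [0.4352, -0.3367, 0.0066]
tcp_rot: [[0.966, -0.258, -0.001], [-0.258, -0.966, 0.013], [-0.004, -0.012, -1.0]]
force: [0.1, 0.1, 0.2]
opening: 1.001
```

```bash
python3 -c "
from h import *
shot('w23')
to([.4343,-.3342,.004],-15)"
```

```text
t 15.98 pos [ 0.4353 -0.3369  0.0068] yaw -14.9 open 1.0 F [ 0.  -0.2 -1. ] q [-50.  44. 101.   1.  36. -35.]
d(cm) [-0.16 -0.23  0.28] twist 0.1
```

View pics/w23.png

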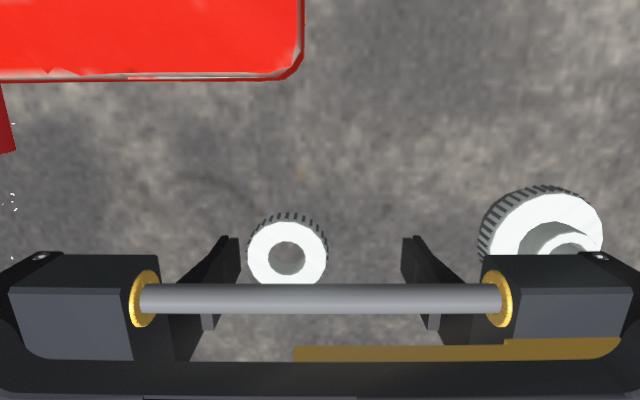

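Request:
arm_command([
  {"claw": 1,"dx": 0,"dy": -0.2,"dz": 0.25,"twist": 0},
  {"claw": 1,"dx": 0,"dy": -0.2,"dz": 0.25,"twist": 0},
  {"claw": 0.8,"dx": 0,"dy": -0.2,"dz": 0.25,"twist": 0},
  {"claw": 0.7,"dx": 0,"dy": -0.2,"dz": 0.25,"twist": 0},
  {"claw": 0.6,"dx": 0,"dy": -0.2,"dz": 0.25,"twist": 0},
  {"claw": 0.5,"dx": 0,"dy": -0.2,"dz": 0.25,"twist": 0},
  {"claw": 0.3,"dx": 0,"dy": -0.2,"dz": 0.25,"twist": 0},
  {"claw": 0,"dx": 0,"dy": -0.2,"dz": 0.25,"twist": 0},
])

```text
time_s: 16.65
position: [0.4355, -0.3346, 0.0043]
tcp_rot: [[0.966, -0.257, -0.001], [-0.257, -0.966, 0.013], [-0.005, -0.012, -1.0]]
force: [-1.8, 0.3, 1.0]
opening: 0.631
```

Request:
arm_command([
  {"claw": 0,"dx": 0,"dy": 0,"dz": 0,"twist": 0},
  {"claw": 0,"dx": 0,"dy": 0,"dz": 0,"twist": 0},
])

```text
time_s: 16.82
position: [0.4353, -0.3345, 0.0043]
tcp_rot: [[0.966, -0.258, -0.002], [-0.258, -0.966, 0.013], [-0.005, -0.012, -1.0]]
force: [-1.3, 0.3, 2.8]
opening: 0.478
```

```bash
python3 -c "
from h import *
shot('w24')
to([.4343,-.3342,.12],-15)
im=cv2.imread('pics/w24.png')[190:290,260:380];cv2.imwrite('pics/c24.png',cv2.resize(im,None,fx=5,fy=5,interpolation=2))"
```

```text
t 16.87 pos [ 0.4353 -0.3345  0.0044] yaw -14.9 open 0.473 F [-0.8  0.3  1.8] q [-49.  44. 101.   1.  36. -35.]
d(cm) [ -0.16  -0.14 -11.56] twist 0.1
```

View pics/c24.png

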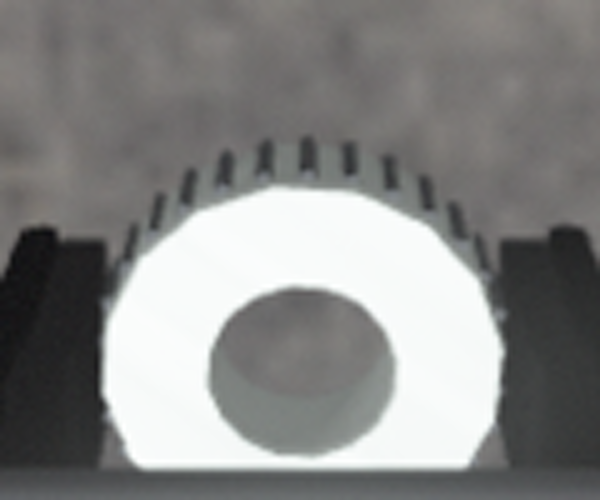

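```bash
python3 -c "
from h import *
r=rel('w24',(320.6,264.2),.0096);print(r)
s=bot.read_state();off=s['tcp_rot']@(r*[1,1,0]/1000);t=np.array([.543,-.353,.1])-off*[1,1,0];print(t);to(t,-15)"
```

```text
[-1.22  0.58 -9.6 ]
[ 0.54432819 -0.35275362  0.1       ]
t 16.87 pos [ 0.4353 -0.3345  0.0044] yaw -14.9 open 0.473 F [-0.8  0.3  1.8] q [-49.  44. 101.   1.  36. -35.]
d(cm) [10.96 -1.16 -9.6 ] twist 0.1
```

Request:
arm_command([
  {"claw": 0,"dx": 0,"dy": 0,"dz": -2,"twist": 0},
  {"claw": 0,"dx": 0,"dy": 0,"dz": -5,"twist": 0},
  {"claw": 0,"dx": 0,"dy": 0,"dz": -8.5,"twist": 0},
  {"claw": 0,"dx": 0.5,"dy": 0,"dz": -11,"twist": 0},
  {"claw": 0,"dx": 2.5,"dy": 0,"dz": -11,"twist": 0},
  {"claw": 0,"dx": 5.5,"dy": -0.3,"dz": -11,"twist": 0},
  {"claw": 0,"dx": 8,"dy": -0.6,"dz": -10.5,"twist": 0},
  {"claw": 0,"dx": 10,"dy": -0.9,"dz": -10,"twist": 0},
])

```text
time_s: 17.53
position: [0.5371, -0.354, 0.1047]
tcp_rot: [[0.966, -0.258, 0.002], [-0.258, -0.966, 0.011], [-0.001, -0.011, -1.0]]
force: [-0.0, -0.6, -1.7]
opening: 0.472
```

```bash
python3 -c "
from h import *
bot.capture('side');bot.capture('side')
to([.5453,-.353,.1],-15);print(bot.read_state()['tcp_rot'][:,2])"
```

```text
t 17.63 pos [ 0.5377 -0.3535  0.1033] yaw -14.8 open 0.474 F [-1.3  0.3 -0.6] q [-44.  40.  85.   1.  56. -29.]
d(cm) [ 0.72 -0.24  0.34] twist 0.2
[ 0.00176447  0.01130193 -0.99993457]
```

Now I'll move to the pin axis at (0.5443,-0.3528) and lower to about 0.07.

Request:
arm_command([
  {"claw": 0,"dx": 0.3,"dy": -0.1,"dz": 0.5,"twist": 0},
  {"claw": 0,"dx": 0.6,"dy": -0.2,"dz": 1.5,"twist": 0},
  {"claw": 0,"dx": 0.63,"dy": -0.2,"dz": 2.5,"twist": 0},
  {"claw": 0,"dx": 0.63,"dy": -0.2,"dz": 3.2,"twist": 0},
  {"claw": 0,"dx": 0.63,"dy": -0.2,"dz": 3.2,"twist": 0},
])

```text
time_s: 18.05
position: [0.5424, -0.3515, 0.0687]
tcp_rot: [[0.967, -0.256, -0.002], [-0.256, -0.966, 0.015], [-0.006, -0.014, -1.0]]
force: [-0.1, -0.3, -0.4]
opening: 0.475
```

```bash
python3 -c "
from h import *
bot.capture('top')
shot('w25')
to([.5443,-.3528,.055],-15)
im=cv2.imread('pics/w25.png')[180:290,260:380];cv2.imwrite('pics/c25.png',cv2.resize(im,None,fx=5,fy=5,interpolation=2))"
```

```text
t 18.15 pos [ 0.5435 -0.3525  0.0706] yaw -14.9 open 0.481 F [ 0.6 -0.3 -0.6] q [-43.  43.  85.   1.  53. -29.]
d(cm) [0.08 0.03 1.56] twist 0.1
```

View pics/c25.png

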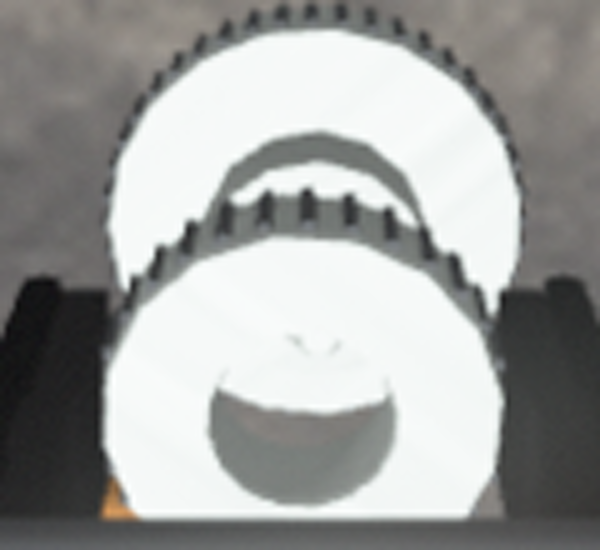

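```bash
python3 -c "
from h import *
p=np.load('pics/w25.npz');print(p['p'])
print('tip',rel('w25',(260+313/5,180+342/5),.059-p['p'][2]),'hole',rel('w25',(260+303/5,180+421/5),.0096),'down',p['r'].T@[0,0,-1])"
```

```text
[ 0.54291479 -0.35200058  0.06971077]
tip [-0.06  1.57 10.71] hole [-1.22  0.58 -9.6 ] down [0.00456232 0.0131496  0.99990313]
```

Request:
arm_command([
  {"claw": 0,"dx": 0.06,"dy": 0.04,"dz": 0.5,"twist": 0},
  {"claw": 0,"dx": 0.06,"dy": 0.05,"dz": 1.2,"twist": 0},
  {"claw": 0,"dx": 0.06,"dy": 0.05,"dz": 1.8,"twist": 0},
  {"claw": 0,"dx": 0.06,"dy": 0.05,"dz": 2.0,"twist": 0},
  {"claw": 0,"dx": 0.06,"dy": 0.05,"dz": 2.0,"twist": 0},
])

```text
time_s: 18.57
position: [0.5434, -0.3524, 0.0496]
tcp_rot: [[0.967, -0.256, -0.001], [-0.256, -0.966, 0.014], [-0.005, -0.013, -1.0]]
force: [-0.9, 0.1, -0.8]
opening: 0.472
```

```bash
python3 -c "
from h import *
shot('w26')
to([.5443,-.3528,.0425],-15)
im=cv2.imread('pics/w26.png')[180:290,260:380];cv2.imwrite('pics/c26.png',cv2.resize(im,None,fx=5,fy=5,interpolation=2))"
```

```text
t 18.62 pos [ 0.5437 -0.3527  0.05  ] yaw -14.9 open 0.47 F [ 0.2  0.4 -1.2] q [-43.  45.  85.   1.  51. -29.]
d(cm) [0.06 0.01 0.75] twist 0.1
```

View pics/c26.png

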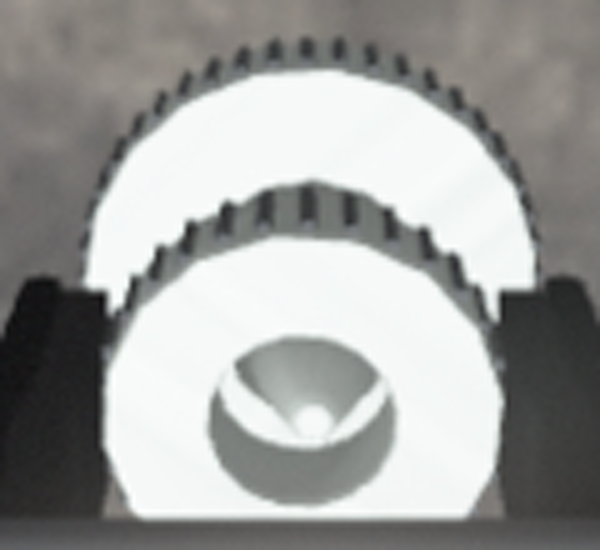

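Request:
arm_command([
  {"claw": 0,"dx": 0.1,"dy": 0,"dz": 0.2,"twist": 0},
  {"claw": 0,"dx": 0.1,"dy": 0,"dz": 0.5,"twist": 0},
  {"claw": 0,"dx": 0.1,"dy": 0.01,"dz": 0.7,"twist": 0},
  {"claw": 0,"dx": 0.1,"dy": 0.01,"dz": 0.72,"twist": 0},
  {"claw": 0,"dx": 0.1,"dy": 0.01,"dz": 0.72,"twist": 0},
])

```text
time_s: 19.03
position: [0.5446, -0.3529, 0.0427]
tcp_rot: [[0.967, -0.256, -0.001], [-0.256, -0.967, 0.013], [-0.004, -0.013, -1.0]]
force: [-0.1, -0.6, -0.7]
opening: 0.475
```

```bash
python3 -c "
from h import *
shot('w27')
to([.5443,-.3528,.0425],-15)
im=cv2.imread('pics/w27.png')[180:290,260:380];cv2.imwrite('pics/c27.png',cv2.resize(im,None,fx=5,fy=5,interpolation=2))
cv2.imwrite('pics/s27.png',cv2.resize(bot.capture('side')[200:320,240:370,::-1],None,fx=5,fy=5,interpolation=2))"
```

```text
t 19.08 pos [ 0.5447 -0.3529  0.0428] yaw -14.9 open 0.473 F [-0.4  0.3 -0.6] q [-43.  45.  85.   1.  50. -29.]
d(cm) [-0.04 -0.    0.03] twist 0.1
```

View pics/c27.png

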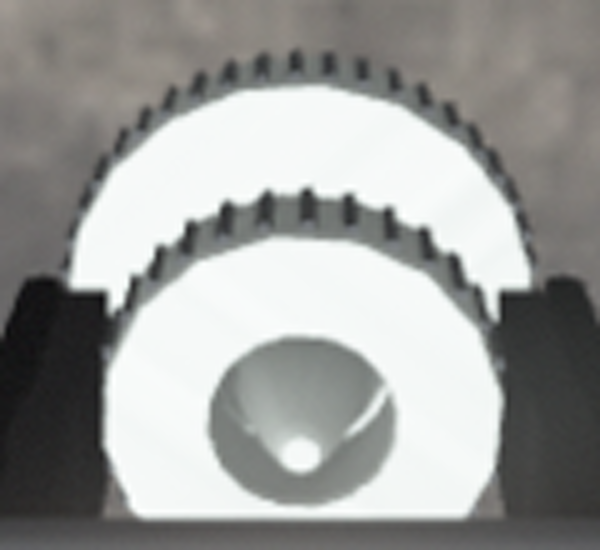

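View pics/s27.png

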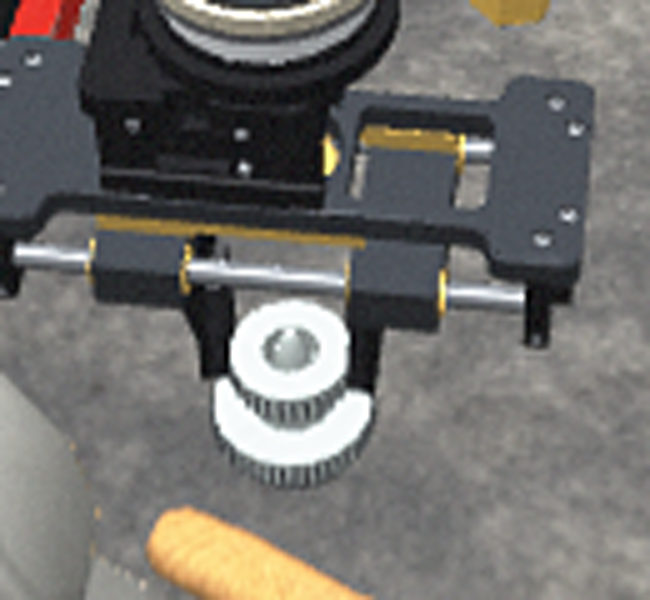

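Request:
arm_command([
  {"claw": 0.6,"dx": 0,"dy": 0,"dz": 0,"twist": 0},
  {"claw": 0.75,"dx": 0,"dy": 0,"dz": 0,"twist": 0},
  {"claw": 0.75,"dx": 0,"dy": 0,"dz": 0,"twist": 0},
  {"claw": 0.75,"dx": 0,"dy": 0,"dz": -1.5,"twist": 0},
  {"claw": 0.75,"dx": 0,"dy": 0,"dz": -5,"twist": 0},
  {"claw": 0.8,"dx": 0,"dy": 0,"dz": -9,"twist": 0},
  {"claw": 0.8,"dx": 0,"dy": 0,"dz": -12,"twist": 0},
  {"claw": 0.8,"dx": 0,"dy": 0,"dz": -14,"twist": 0},
])

```text
time_s: 19.8
position: [0.546, -0.356, 0.187]
tcp_rot: [[0.967, -0.256, 0.004], [-0.256, -0.967, 0.009], [0.002, -0.01, -1.0]]
force: [0.5, -0.8, -0.0]
opening: 0.789
```

```bash
python3 -c "
from h import *
cv2.imwrite('pics/s28.png',cv2.resize(bot.capture('side')[200:320,240:370,::-1],None,fx=5,fy=5,interpolation=2))
bot.capture('side')
shot('w28')
to([.645,-.17,.2],-15);print(bot.read_state()['tcp_rot'][:,2])"
```

```text
t 19.95 pos [ 0.5457 -0.3557  0.1853] yaw -14.9 open 0.797 F [ 0.6 -0.  -0.1] q [-43.  35.  80.   1.  66. -29.]
d(cm) [  4.84 -20.51  -1.26] twist 0.1
[ 0.00340653  0.00968061 -0.99994734]
```

View pics/s28.png

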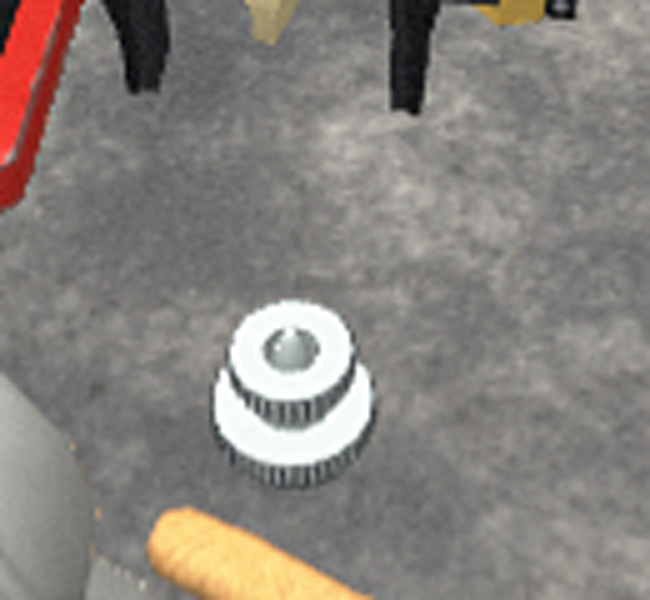

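View pics/w28.png

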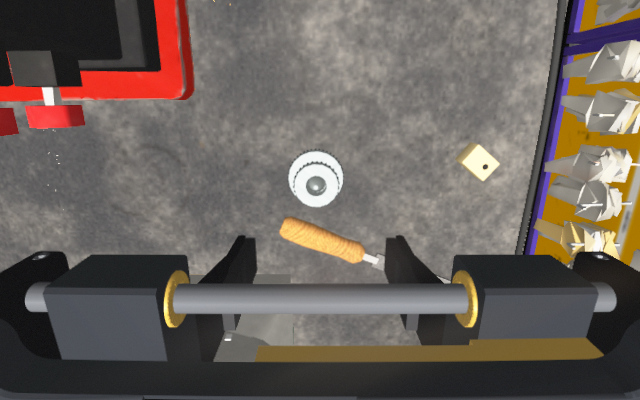

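```bash
cat > nut.py <<'E'
from h import *
def nut(name,box,h=.018,show=False):
    im=np.load(f'pics/{name}.npz')['im'];x0,y0,x1,y1=box
    hsv=cv2.cvtColor(im[y0:y1,x0:x1],cv2.COLOR_RGB2HSV)
    m=((hsv[...,1]>110)&(hsv[...,0]>15)&(hsv[...,0]<35)&(hsv[...,2]>200)).astype(np.uint8)
    c=max(cv2.findContours(m,cv2.RETR_EXTERNAL,cv2.CHAIN_APPROX_NONE)[0],key=cv2.contourArea)[:,0]+[x0,y0]
    P=np.array([atz(wcam(name),u,h)[:2] for u in c.astype(float)])
    A=np.radians(np.arange(0,60,.5));W=[]
    for a in A:
        W.append(np.mean([np.ptp(P@[np.cos(a+k*np.pi/3),np.sin(a+k*np.pi/3)]) for k in range(3)]))
    i=np.argmin(W);ctr=cv2.minEnclosingCircle(P.astype(np.float32))
    print(name,'centre',np.round(ctr[0],4),'R',round(ctr[1],4),'flat yaw mod60',np.degrees(A[i]),'w',round(W[i],4))
E
python3 -c "
from nut import *
nut('w1',(320,60,375,100));nut('w2',(285,30,345,80));nut('w12',(340,0,410,60));nut('w3',(265,0,350,70))
to([.645,-.17,.2],-23)"
```

```text
w1 centre [ 0.6565 -0.1477] R 0.0182 flat yaw mod60 30.5 w 0.0321
w2 centre [ 0.6568 -0.1476] R 0.0182 flat yaw mod60 31.0 w 0.0319
w12 centre [ 0.6565 -0.1474] R 0.0181 flat yaw mod60 31.0 w 0.032
w3 centre [ 0.6567 -0.1479] R 0.0182 flat yaw mod60 31.0 w 0.0318
t 19.95 pos [ 0.5457 -0.3557  0.1853] yaw -14.9 open 0.797 F [ 0.6 -0.  -0.1] q [-43.  35.  80.   1.  66. -29.]
d(cm) [  4.84 -20.51  -1.26] twist 8.1
```

Request:
arm_command([
  {"claw": 1,"dx": 0.8,"dy": -3.5,"dz": 0,"twist": 2},
  {"claw": 1,"dx": 1.6,"dy": -7,"dz": 0,"twist": 4},
  {"claw": 1,"dx": 2.5,"dy": -10.5,"dz": 0,"twist": 6},
  {"claw": 1,"dx": 3.3,"dy": -14,"dz": 0,"twist": 8},
  {"claw": 1,"dx": 4.2,"dy": -17.5,"dz": 0,"twist": 10},
  {"claw": 1,"dx": 4.8,"dy": -20,"dz": 1,"twist": 12},
  {"claw": 1,"dx": 5,"dy": -22,"dz": 3,"twist": 14},
  {"claw": 1,"dx": 5.3,"dy": -22.9,"dz": 5,"twist": 14},
])

```text
time_s: 20.62
position: [0.6558, -0.1437, 0.1357]
tcp_rot: [[0.877, -0.481, 0.002], [-0.481, -0.877, 0.011], [-0.004, -0.011, -1.0]]
force: [-0.4, -0.0, 0.3]
opening: 1.0
```

```bash
python3 -c "
from nut import *
bot.capture('side');bot.capture('side')
shot('w29')
to([.6566,-.1477,.06],-29);print(bot.read_state()['tcp_rot'][:,2])"
```

```text
t 20.77 pos [ 0.6535 -0.1457  0.134 ] yaw -28.7 open 0.998 F [-1.  -0.3 -0.3] q [-22.  39.  79.   1.  62.   6.]
d(cm) [0.44 0.09 7.39] twist 0.3
[-0.00404303  0.01237782 -0.99991522]
```

View pics/w29.png

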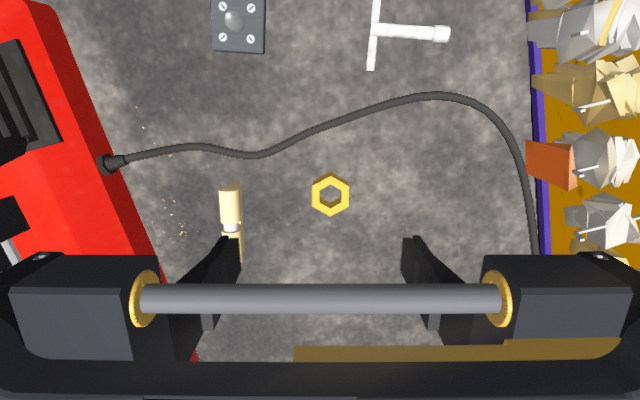

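Request:
arm_command([
  {"claw": 0.7,"dx": 0.2,"dy": 0.1,"dz": 2,"twist": 0},
  {"claw": 0.7,"dx": 0.4,"dy": 0.1,"dz": 5,"twist": 0},
  {"claw": 0.7,"dx": 0.42,"dy": 0.1,"dz": 7.5,"twist": 0},
  {"claw": 0.7,"dx": 0.42,"dy": 0.1,"dz": 9,"twist": 0},
  {"claw": 0.7,"dx": 0.42,"dy": 0.1,"dz": 9,"twist": 0},
])

```text
time_s: 21.18
position: [0.6533, -0.1481, 0.0405]
tcp_rot: [[0.876, -0.482, -0.011], [-0.482, -0.876, 0.015], [-0.017, -0.008, -1.0]]
force: [-0.3, 1.0, 0.9]
opening: 0.741
```

```bash
python3 -c "
from nut import *
bot.capture('side')
shot('w30')
nut('w29',(300,160,360,230));nut('w30',(280,180,380,280))
to([.6566,-.1477,.005],-29)"
```

```text
w29 centre [ 0.6565 -0.1474] R 0.0182 flat yaw mod60 31.0 w 0.0319
w30 centre [ 0.6567 -0.1475] R 0.0182 flat yaw mod60 30.5 w 0.0319
t 21.28 pos [ 0.6562 -0.1488  0.0442] yaw -28.8 open 0.711 F [ 0.2 -1.1  0.1] q [-23.  46.  81.   1.  53.   6.]
d(cm) [ 0.02 -0.09  3.92] twist 0.2
```

View pics/w30.png

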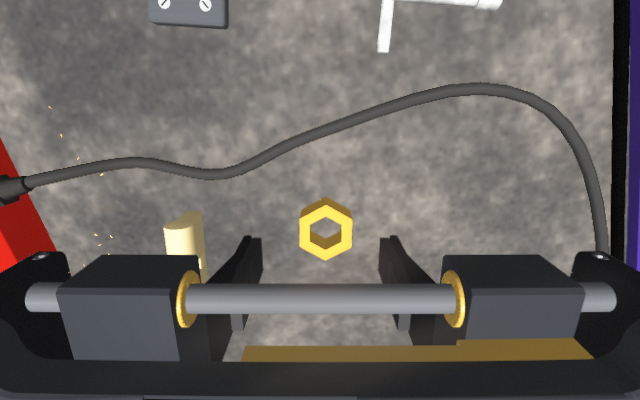

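Request:
arm_command([
  {"claw": 0.7,"dx": 0,"dy": -0.1,"dz": 1.5,"twist": 0},
  {"claw": 0.7,"dx": 0,"dy": -0.1,"dz": 3,"twist": 0},
  {"claw": 0.7,"dx": 0,"dy": -0.1,"dz": 3.7,"twist": 0},
  {"claw": 0.7,"dx": 0,"dy": -0.1,"dz": 3.8,"twist": 0},
  {"claw": 0.6,"dx": 0,"dy": -0.1,"dz": 3.8,"twist": 0},
  {"claw": 0.5,"dx": 0,"dy": -0.1,"dz": 3.8,"twist": 0},
  {"claw": 0.3,"dx": 0,"dy": -0.1,"dz": 3.8,"twist": 0},
  {"claw": 0,"dx": 0,"dy": -0.1,"dz": 3.8,"twist": 0},
])

```text
time_s: 21.95
position: [0.657, -0.1476, 0.0068]
tcp_rot: [[0.876, -0.482, -0.003], [-0.482, -0.876, 0.012], [-0.008, -0.009, -1.0]]
force: [0.8, 0.7, -0.3]
opening: 0.484
```

Request:
arm_command([
  {"claw": 0,"dx": 0,"dy": 0,"dz": 0,"twist": 0},
  {"claw": 0,"dx": 0,"dy": 0,"dz": 0,"twist": 0},
  {"claw": 0,"dx": 0,"dy": 0,"dz": 0,"twist": 0},
])

```text
time_s: 22.2
position: [0.6575, -0.1477, 0.0074]
tcp_rot: [[0.876, -0.482, -0.002], [-0.482, -0.876, 0.011], [-0.007, -0.009, -1.0]]
force: [0.4, 0.1, 1.3]
opening: 0.362
```

```bash
python3 -c "
from h import *
shot('w31')
to([.6566,-.1477,.12],-29)
im=cv2.imread('pics/w31.png')[190:290,260:380];cv2.imwrite('pics/c31.png',cv2.resize(im,None,fx=5,fy=5,interpolation=2))
a=cv2.imread('pics/w29.png')[0:70,190:290];cv2.imwrite('pics/c32.png',cv2.resize(a,None,fx=6,fy=6,interpolation=2))"
```

```text
t 22.25 pos [ 0.6575 -0.1477  0.0074] yaw -28.8 open 0.363 F [ 0.8 -0.3  2. ] q [-22.  49.  82.   1.  49.   6.]
d(cm) [ -0.16  -0.06 -11.25] twist 0.2
```

View pics/c31.png

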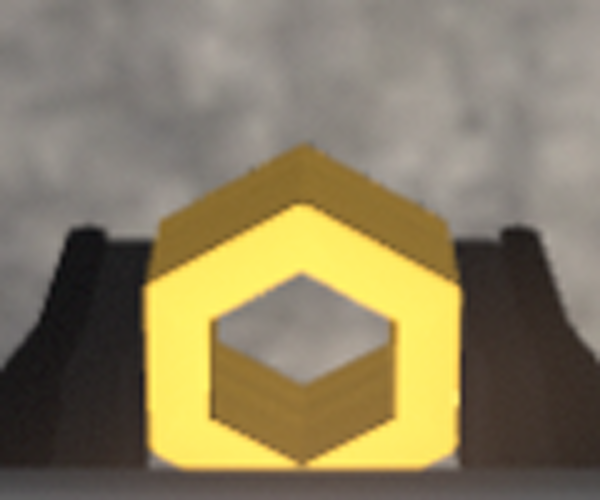

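View pics/c32.png

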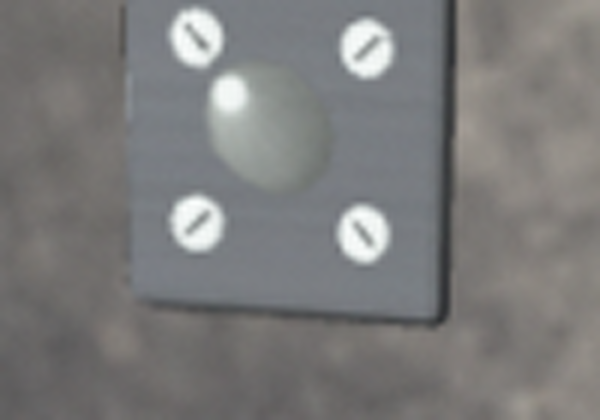

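```bash
python3 -c "
from h import *
A=wcam('w29');f=atz(A,(236.8,22.7),.01);print(f,atz(A,(228.5,15.5),.033))
r=rel('w31',(320.6,263.6),.0106);print(r)
s=bot.read_state();t=f-s['tcp_rot']@(r*[1,1,0]/1000);t[2]=.09;print(t);to(t,-29)"
```

```text
[0.6585201  0.00878425 0.01      ] [0.65853538 0.00899511 0.033     ]
[ -1.23   0.05 -10.6 ]
[0.65962198 0.00823546 0.09      ]
t 22.25 pos [ 0.6575 -0.1477  0.0074] yaw -28.8 open 0.363 F [ 0.8 -0.3  2. ] q [-22.  49.  82.   1.  49.   6.]
d(cm) [ -7.39 -13.84  -8.08] twist 0.2
```

```bash
python3 -c "
from h import *
T=cam('top');S=cam('side')
for a,b in(((352,55),(160,130)),((352,55),(180,145))):print('xmax',tri((S,a),(T,b)))
for z in(.05,.1,.15,.2,.3):print(atz(T,(186,170),z).round(3),atz(S,(318,110),z).round(3))
im=bot.capture('top')[60:290,100:400,::-1];cv2.imwrite('pics/t31.png',cv2.resize(im,None,fx=2.6,fy=2.6))
im=bot.capture('side')[0:230,240:440,::-1];cv2.imwrite('pics/s31.png',cv2.resize(im,None,fx=2.6,fy=2.6))
"
```

```text
xmax (array([0.72841036, 0.13835302, 0.1709397 ]), np.float64(0.0014757086357608483))
xmax (array([0.70537811, 0.0897214 , 0.19461308]), np.float64(0.014064254434532554))
[0.676 0.129 0.05 ] [0.646 0.109 0.05 ]
[0.665 0.11  0.1  ] [0.636 0.036 0.1  ]
[0.654 0.092 0.15 ] [ 0.626 -0.038  0.15 ]
[0.643 0.074 0.2  ] [ 0.616 -0.111  0.2  ]
[0.621 0.038 0.3  ] [ 0.596 -0.258  0.3  ]
```

View pics/t31.png

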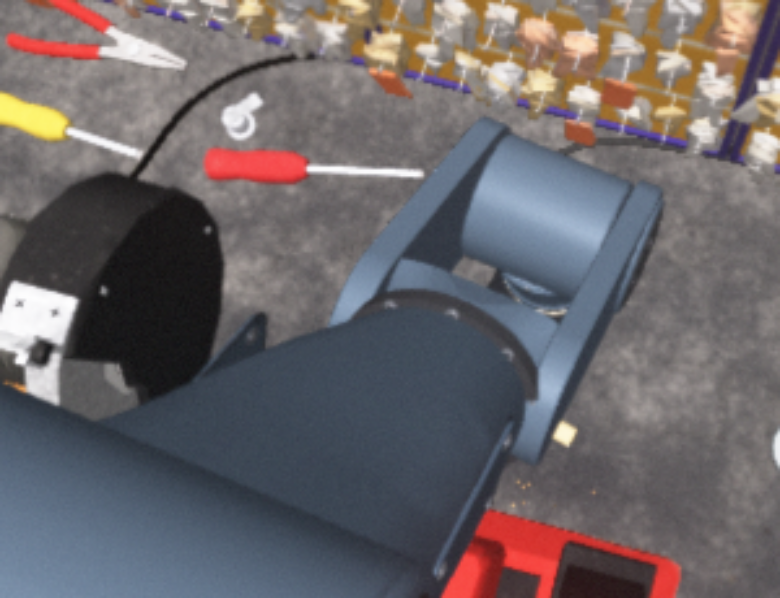

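View pics/s31.png

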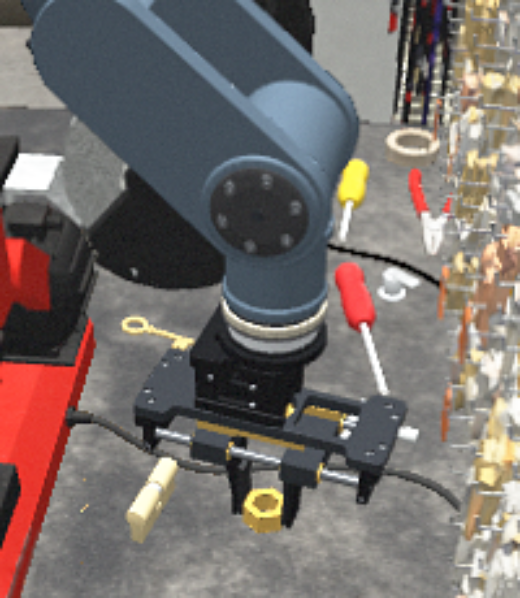

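```bash
python3 -c "
from h import *
T=cam('top');S=cam('side')
for a,b in(((344.5,84),(180,148.5)),((311.5,32.5),(139.6,171.5)),((292,104.5),(139.6,171.5))):print(tri((S,a),(T,b)))
a=cv2.imread('pics/side0.png')[0:130,250:380];cv2.imwrite('pics/c33.png',cv2.resize(a,None,fx=4.5,fy=4.5,interpolation=2))
a=cv2.imread('pics/top0.png')[90:280,80:280];cv2.imwrite('pics/c34.png',cv2.resize(a,None,fx=3,fy=3,interpolation=2))
"
```

```text
(array([0.71011018, 0.12286205, 0.10634212]), np.float64(0.0014769150613108395))
(array([0.63643468, 0.14351954, 0.22965191]), np.float64(0.001959166824653454))
(array([ 0.63818346,  0.24530576, -0.00320058]), np.float64(0.04568906395931895))
```

View pics/c33.png

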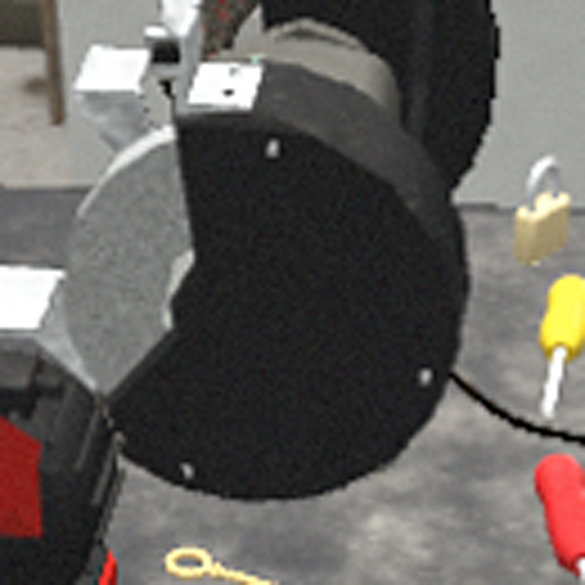

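View pics/c34.png

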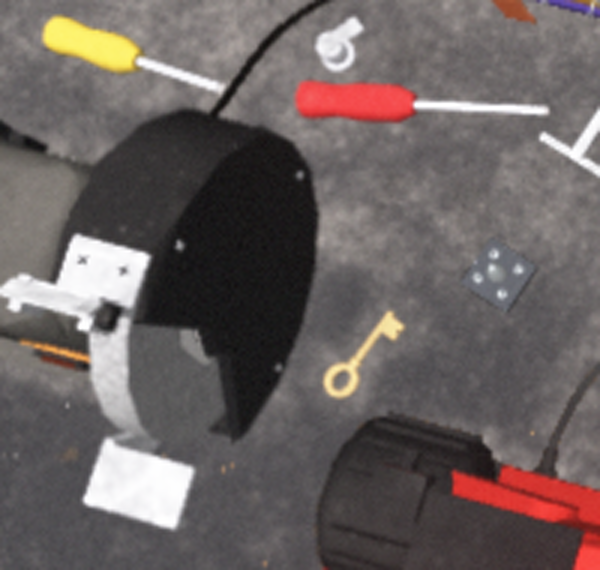

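Request:
arm_command([
  {"claw": 0,"dx": 0,"dy": 0,"dz": -2,"twist": 0},
  {"claw": 0,"dx": 0,"dy": 0,"dz": -5,"twist": 0},
  {"claw": 0,"dx": -0.5,"dy": -1,"dz": -8,"twist": 0},
  {"claw": 0,"dx": -2,"dy": -3.8,"dz": -9,"twist": 0},
  {"claw": 0,"dx": -3.7,"dy": -7,"dz": -9,"twist": 0},
  {"claw": 0,"dx": -5.4,"dy": -10.2,"dz": -9,"twist": 0},
  {"claw": 0,"dx": -6.8,"dy": -12.8,"dz": -9,"twist": 0},
  {"claw": 0,"dx": -7.4,"dy": -13.8,"dz": -8.5,"twist": 0},
])

```text
time_s: 23.02
position: [0.6591, 0.0123, 0.0949]
tcp_rot: [[0.878, -0.479, -0.001], [-0.479, -0.878, 0.013], [-0.007, -0.011, -1.0]]
force: [0.4, -0.3, -1.3]
opening: 0.365
```

```bash
python3 -c "
from h import *
bot.capture('side');im=bot.capture('side')[:,:,::-1];cv2.imwrite('pics/s33.png',im[0:300,160:560].repeat(2,0).repeat(2,1))
shot('w33')
to([.6596,.0082,.06],-29);print(bot.read_state()['tcp_rot'][:,2])"
```

```text
t 23.17 pos [0.6585 0.0084 0.0933] yaw -28.7 open 0.358 F [-1.  -0.6 -0.2] q [-9. 42. 83.  1. 56. 19.]
d(cm) [ 0.13 -0.01  3.33] twist 0.3
[-0.00397181  0.01084936 -0.99993326]
```

View pics/s33.png

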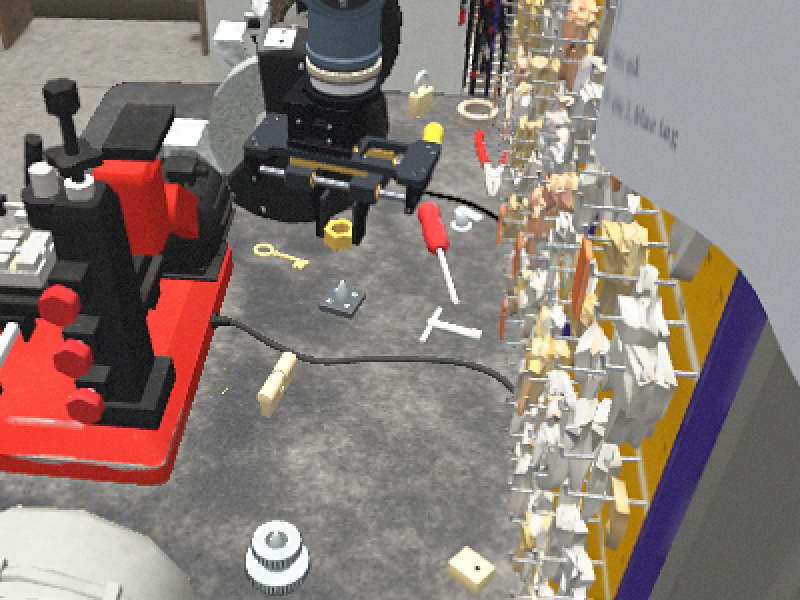

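View pics/w33.png

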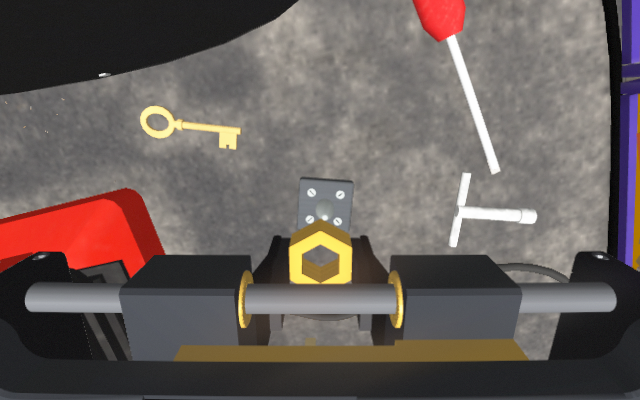

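```bash
python3 -c "
from h import *
p=np.load('pics/w33.npz');z=p['p'][2];print(p['p'])
print('foot',rel('w33',(324.5,207.5),.01-z),'down',p['r'].T@[0,0,-1])
print(atz(wcam('w33'),(324.5,207.5),.01))
im=cv2.imread('pics/w33.png')[160:280,265:385];cv2.imwrite('pics/c35.png',cv2.resize(im,None,fx=5,fy=5,interpolation=2))"
```

```text
[0.65794448 0.01040687 0.09308548]
foot [ 1.9   2.15 83.09] down [0.00988778 0.00796384 0.9999194 ]
[0.65818323 0.00858885 0.01      ]
```

View pics/c35.png

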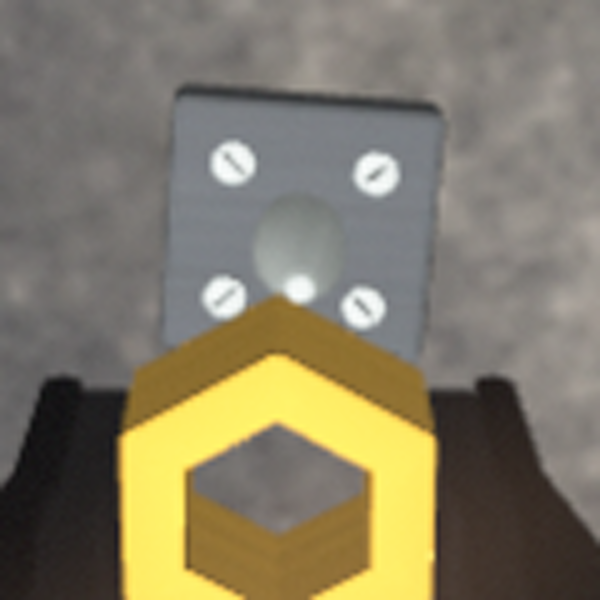

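Request:
arm_command([
  {"claw": 0,"dx": 0.1,"dy": 0,"dz": 1,"twist": 0},
  {"claw": 0,"dx": 0.1,"dy": 0,"dz": 2.5,"twist": 0},
  {"claw": 0,"dx": 0.1,"dy": 0,"dz": 3.8,"twist": 0},
  {"claw": 0,"dx": 0.1,"dy": 0,"dz": 4.4,"twist": 0},
  {"claw": 0,"dx": 0.1,"dy": 0,"dz": 4.4,"twist": 0},
])

```text
time_s: 23.58
position: [0.6576, 0.0072, 0.0466]
tcp_rot: [[0.876, -0.481, -0.009], [-0.481, -0.876, 0.011], [-0.013, -0.006, -1.0]]
force: [-0.1, -0.6, -0.3]
opening: 0.362
```

```bash
python3 -c "
from h import *
bot.capture('side')
shot('w34')
to([.6593,.0081,.03],-29)
p=np.load('pics/w34.npz');print(p['p'])
im=cv2.imread('pics/w34.png')[180:290,260:380];cv2.imwrite('pics/c36.png',cv2.resize(im,None,fx=5,fy=5,interpolation=2))"
```

```text
t 23.68 pos [0.6592 0.0075 0.0487] yaw -28.7 open 0.364 F [-0.4 -0.5  0.1] q [-9. 45. 84.  1. 52. 19.]
d(cm) [-0.   -0.04  1.87] twist 0.3
[0.65841194 0.00738859 0.04777446]
```

View pics/c36.png

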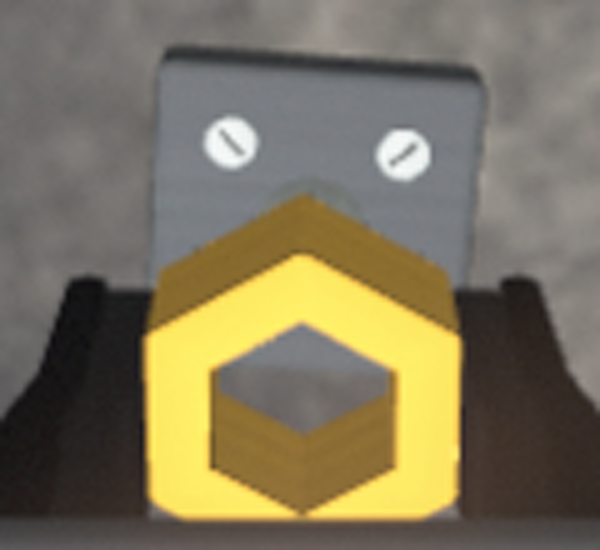

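Request:
arm_command([
  {"claw": 0,"dx": 0,"dy": -0.04,"dz": 0.4,"twist": 0},
  {"claw": 0,"dx": 0,"dy": -0.04,"dz": 0.8,"twist": 0},
  {"claw": 0,"dx": 0,"dy": -0.04,"dz": 1.2,"twist": 0},
  {"claw": 0,"dx": 0,"dy": -0.04,"dz": 1.2,"twist": 0},
])

```text
time_s: 24.02
position: [0.6588, 0.0082, 0.036]
tcp_rot: [[0.877, -0.481, -0.006], [-0.481, -0.877, 0.011], [-0.011, -0.007, -1.0]]
force: [0.6, 0.2, -1.0]
opening: 0.365
```

```bash
python3 -c "
from h import *
shot('w35')
to([.6593,.0081,.0175],-29)
p=np.load('pics/w35.npz');print(p['p'])
im=cv2.imread('pics/w35.png')[180:290,260:380];cv2.imwrite('pics/c37.png',cv2.resize(im,None,fx=5,fy=5,interpolation=2))
cv2.imwrite('pics/s35.png',cv2.resize(bot.capture('side')[60:190,270:400,::-1],None,fx=4.5,fy=4.5,interpolation=2))"
```

```text
t 24.07 pos [0.6589 0.0082 0.0363] yaw -28.7 open 0.362 F [-0.  -0.4 -0.7] q [-9. 46. 84.  1. 50. 19.]
d(cm) [ 0.06 -0.    1.88] twist 0.3
[0.65875309 0.00815032 0.03604989]
```

View pics/c37.png

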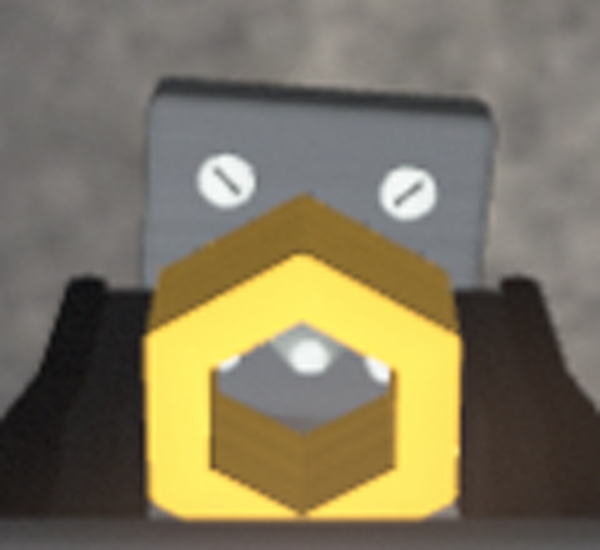

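View pics/s35.png

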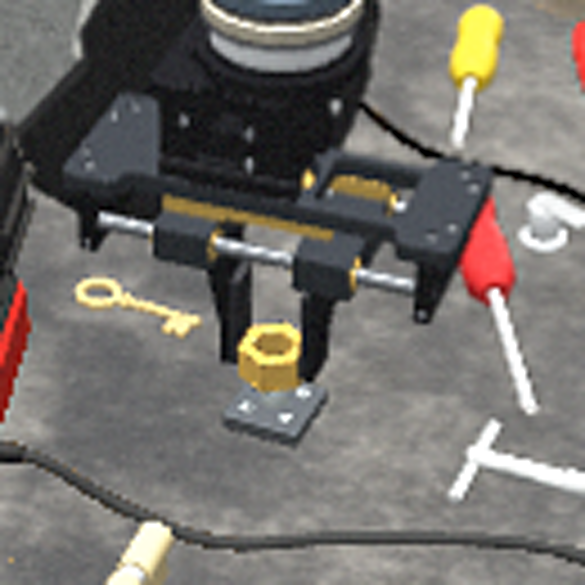

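```bash
python3 -c "
from h import *
print(rel('w35',(260+307/5,180+355/5),-.003),rel('w35',(260+303/5,180+418/5),.0106))"
```

```text
[-0.77 -0.27  3.  ] [ -1.22   0.05 -10.6 ]
```

Request:
arm_command([
  {"claw": 0,"dx": 0.04,"dy": 0,"dz": 0.5,"twist": 0},
  {"claw": 0,"dx": 0.05,"dy": 0,"dz": 1.0,"twist": 0},
  {"claw": 0,"dx": 0.06,"dy": 0,"dz": 1.5,"twist": 0},
  {"claw": 0,"dx": 0.06,"dy": 0,"dz": 1.8,"twist": 0},
  {"claw": 0,"dx": 0.06,"dy": 0,"dz": 1.85,"twist": 0},
  {"claw": 0,"dx": 0.06,"dy": 0,"dz": 1.85,"twist": 0},
])

```text
time_s: 24.62
position: [0.6594, 0.0081, 0.0177]
tcp_rot: [[0.877, -0.481, -0.006], [-0.481, -0.877, 0.011], [-0.01, -0.007, -1.0]]
force: [-0.3, -0.0, -0.4]
opening: 0.364
```

```bash
python3 -c "
from h import *
shot('w36')
to([.6593,.0081,.0175],-29)
im=cv2.imread('pics/w36.png')[180:290,260:380];cv2.imwrite('pics/c38.png',cv2.resize(im,None,fx=5,fy=5,interpolation=2))"
```

```text
t 24.67 pos [0.6595 0.0081 0.0179] yaw -28.7 open 0.362 F [-0.1 -0.9 -0.1] q [-9. 48. 84.  1. 49. 19.]
d(cm) [-0.02  0.01  0.04] twist 0.3
```

View pics/c38.png

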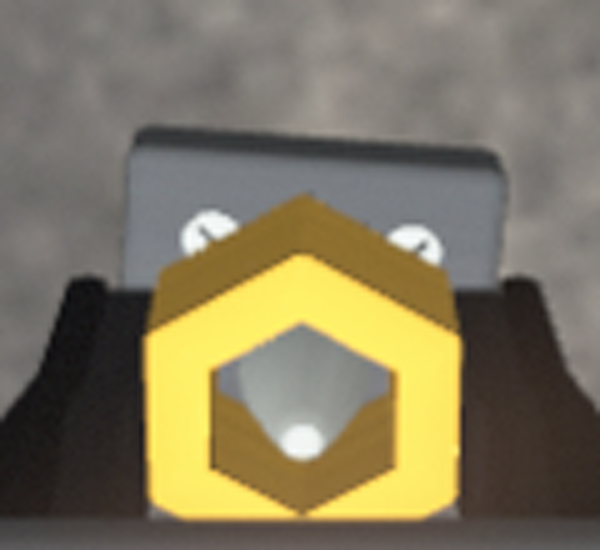

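Request:
arm_command([
  {"claw": 0.5,"dx": 0,"dy": 0,"dz": 0,"twist": 0},
  {"claw": 0.6,"dx": 0,"dy": 0,"dz": 0,"twist": 0},
  {"claw": 0.6,"dx": 0,"dy": 0,"dz": 0,"twist": 0},
  {"claw": 0.6,"dx": 0,"dy": 0,"dz": -1.5,"twist": 0},
  {"claw": 0.7,"dx": 0,"dy": 0,"dz": -5,"twist": 0},
  {"claw": 0.7,"dx": 0,"dy": 0,"dz": -9,"twist": 0},
  {"claw": 0.7,"dx": 0,"dy": 0,"dz": -12,"twist": 0},
  {"claw": 0.7,"dx": 0,"dy": 0,"dz": -14,"twist": 0},
])

```text
time_s: 25.33
position: [0.662, 0.0063, 0.162]
tcp_rot: [[0.877, -0.481, 0.0], [-0.481, -0.877, 0.01], [-0.004, -0.009, -1.0]]
force: [0.8, 0.4, 0.8]
opening: 0.688
```

```bash
python3 -c "
from nut import *
bot.capture('top');bot.capture('top')
shot('w37')
im=bot.capture('side')[:,:,::-1];cv2.imwrite('pics/s37.png',cv2.resize(im[100:320,200:440],None,fx=2.7,fy=2.7,interpolation=2))
im=cv2.imread('pics/w37.png')[100:260,240:400];cv2.imwrite('pics/c39.png',cv2.resize(im,None,fx=3.7,fy=3.7,interpolation=2))
to([.6593,.0081,.2],-29)"
```

```text
t 25.53 pos [0.6601 0.0065 0.1582] yaw -28.7 open 0.698 F [ 0.1  0.1 -0.2] q [-9. 37. 80.  1. 63. 19.]
d(cm) [-0.19 -0.13 -4.18] twist 0.3
```

View pics/s37.png

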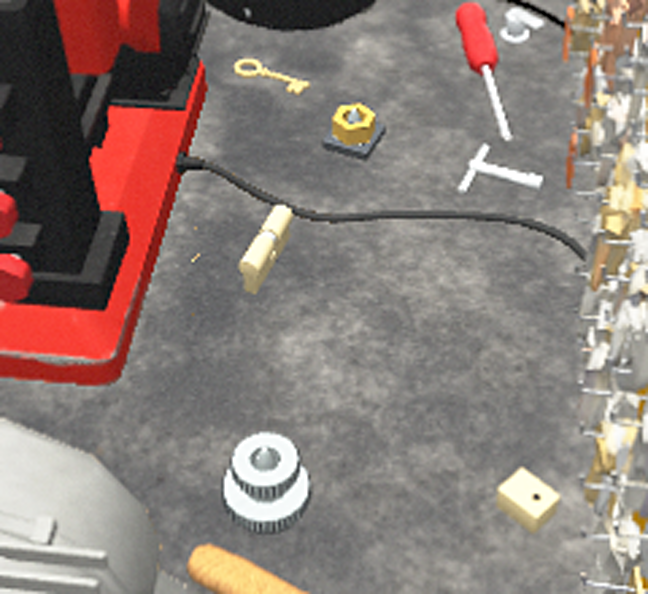

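View pics/c39.png

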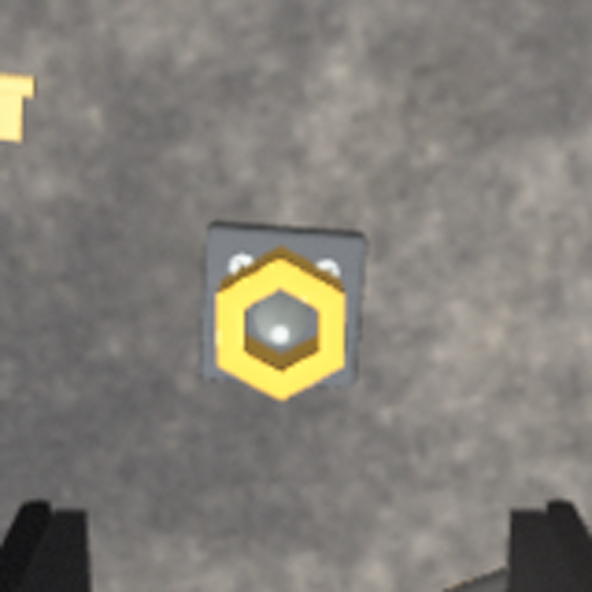

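```bash
python3 -c "
from nut import *
nut('w37',(280,150,350,230),.028);nut('w37',(280,150,350,230),.034)
S=bot.capture('side')[:,:,::-1].astype(int);O=cv2.imread('pics/side0.png').astype(int)
for n,(x0,y0,x1,y1) in dict(block=(380,268,412,300),cyl=(284,174,312,210),tkey=(365,150,405,175)).items():
  print(n,np.abs(S[y0:y1,x0:x1]-O[y0:y1,x0:x1]).mean().round(1),np.abs(S[y0:y1,x0:x1]-np.roll(O,2,1)[y0:y1,x0:x1]).mean().round(1))
"
```

```text
w37 centre [0.6583 0.0086] R 0.0179 flat yaw mod60 31.0 w 0.0318
w37 centre [0.6592 0.01  ] R 0.0175 flat yaw mod60 31.0 w 0.0312
block 1.7 14.6
cyl 1.9 19.4
tkey 1.8 17.7
```

The nut's top measures 28 mm above the bench, so it's seated, and the bystanders haven't moved. I'm handing the job in.

```bash
python3 -c "
from rig import bot
print(bot.read_state()['force']);print(bot.hand_in())"
```

```text
[-0.38872325  0.21768023 -0.96724825]
the job is handed in; nothing more can be done
None
```

All four parts are on their pins and I handed the job in at about 25.6 s of the 96 s allowed; no verdict came back. The wide wheel, the collar and the narrow wheel are stacked in that order on the long pin, and the nut is on the short pin.

- **Long pin stack:** each part was let go within about 1 mm of fully down, by the measured tool height. Close views afterwards show the three parts level and centred, with no visible gap. I didn't measure their final heights from two views.
- **Nut:** its size in the wrist picture fits a top 28 mm above the bench, which is what a fully seated nut gives. It is centred on the pin to within 1 mm.
- **Other things:** the lock cylinder, the block and the T-key show no change from the first side picture.
- **Forces:** every reading was 3 N or less, and the gripper was clear of everything at hand-in.
- **Disagreements:** the wrist and fixed cameras differed by 2–4 mm, so I aligned each part by seeing the pin tip through its hole. The tool also drifted to a tilt of up to 2° that the move commands couldn't correct, which did not affect the seating.

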